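# Sort the wedge cassettes by colour and lock the loader

### The job

Lay the red, yellow and blue wedge cassettes each in the sloping loader tray of its own colour, then push the square key fully into the lock on the loader and turn it clockwise as far as it goes, leaving the key in the lock. The lock's barrel sits a little off-centre, so feel for the hole. Leave the empty grey cassette and everything else on the bench where they are.

Things in the scene. Friction and masses are not known exactly. Their poses are not given: they have to be found in the camera images.
- red_cassette (a point): The red cassette of corner wedges: a red plastic block 80 mm long (its x) by 20 wide (its y) by 34 tall (its z), about 70 g, with a row of small steel marks on top, lying flat on the table. The point is its centre, 17 above its underside.
- red_tray_floor (a point): The red open tray, fixed on the loader. Its floor slopes 30 degrees down towards the robot. The point is the centre of the inner floor's upper surface; z points square out of the floor (leaning towards the robot), x up the slope away from the robot, y across. Inside 110 mm (x) by 80 (y); walls 4 thick stand 14 above the floor.
- yellow_cassette (a point): The yellow cassette of corner wedges: a yellow plastic block 80 mm long (its x) by 20 wide (its y) by 34 tall (its z), about 70 g, with a row of small steel marks on top, lying flat on the table. The point is its centre, 17 above its underside.
- yellow_tray_floor (a point): The yellow open tray, fixed on the loader. Its floor slopes 30 degrees down towards the robot. The point is the centre of the inner floor's upper surface; z points square out of the floor (leaning towards the robot), x up the slope away from the robot, y across. Inside 110 mm (x) by 80 (y); walls 4 thick stand 14 above the floor.
- blue_cassette (a point): The blue cassette of corner wedges: a blue plastic block 80 mm long (its x) by 20 wide (its y) by 34 tall (its z), about 70 g, with a row of small steel marks on top, lying flat on the table. The point is its centre, 17 above its underside.
- blue_tray_floor (a point): The blue open tray, fixed on the loader. Its floor slopes 30 degrees down towards the robot. The point is the centre of the inner floor's upper surface; z points square out of the floor (leaning towards the robot), x up the slope away from the robot, y across. Inside 110 mm (x) by 80 (y); walls 4 thick stand 14 above the floor.
- bed: The loader's fixed steel bed plate, 150 (x) by 440 (y) by 12 mm, origin at the centre of its underside. The three trays and the lock stand on it in one row along its y, 102 mm apart, in any order.
- key_grip (a point): Loose steel key with an orange handle, standing upright in its holder. The point is the centre of the handle, a flat block 14 (x) by 44 (y) by 38 mm (z); grasp it across the 14 mm. Below the handle are a round shoulder of radius 12, 4 thick, and a square shank 10 by 10 mm, 38 long, its sides parallel to the handle's; the lower end is 61 below this point. 80 g.
- key_tip (a point): Centre of the lower end of the key's square shank; z points along the shank up to the handle. The last 3 mm taper to a round point 6 mm wide.
- cas_red: The red cassette as a body (origin at the centre of its underside).
- cas_yellow: The yellow cassette as a body (origin at the centre of its underside).
- cas_blue: The blue cassette as a body (origin at the centre of its underside).
- key: The key as a body (origin at the lower end of the shank, z up along it to the handle).
- holder_top (a point): Dark wooden key holder, fixed, 46 by 46 by 45 mm. The point is the centre of its top, the mouth of the loose 13 mm square hole, 41 deep, in which the key stands with its shoulder on the holder's top.
- lock_mouth (a point): The lock: a green box with a 90 by 88 mm face sloping 30 degrees towards the robot. The point is the centre of its round steel collar's mouth, level with the face; z points square out of the face (leaning towards the robot), x up the slope, y across. The recess is 32 mm across, 8 deep; the brass barrel at its bottom is NOT always centred in it: up to 5 mm off along y, either way.
- lock: The lock as a body, origin under it. The brass barrel in its recess has a square hole, 11.5 by 11.5 mm, starting 8 mm below the face, its floor 32 below the face. The barrel's offset of up to 5 mm along the face's y is given by no reading and must be found by touch or sight; it does not shift under light pushes.
- lock_turn (a joint): Angle of the barrel, rad. At 0 its square hole is parallel to the face's x and y; it grows clockwise, looking into the lock. Starts between -0.15 and 0.1; friction about 0.08 N m, no spring; stops at 1.2 (locked). The key has about 0.17 rad of play either way in the hole.
- grey_cassette (a point): An empty grey cassette of the same size as the others, on the table among them: no tray is meant for it, leave it. The point is its centre.
- glue_mid (a point): White glue bottle, radius 28, 150 tall: leave it. Point half-way up.
- jar_mid (a point): Amber jar, radius 32, 80 tall: leave it. Point half-way up.
- mug_mid (a point): White mug, radius 40, 95 tall: leave it. Point half-way up.
- tape_mid (a point): Roll of tape lying flat, radius 45, 24 high: leave it. Point at its centre.
- corner_mid (a point): Wooden frame-corner sample, an L with arms about 90 long, 24 high: leave it. Point in the corner, half-way up.
- dustbrush_mid (a point): Bench brush lying on the table: leave it. Point near its middle, 12 above its underside.
There are look-alikes about, which are no part of the job. Of the things that look like the key, the smallest one is meant.

How it is judged:
On the way, in this order (a step that is already met when the one before it is completed fails the run):
1. all three coloured cassettes lie in the trays of their own colours (x of red_cassette in the frame of red_tray_floor between -0.026 and 0.026 m and y of red_cassette in the frame of red_tray_floor between -0.034 and 0.034 m and z of red_cassette in the frame of red_tray_floor between 0 and 0.026 m and x of yellow_cassette in the frame of yellow_tray_floor between -0.026 and 0.026 m and y of yellow_cassette in the frame of yellow_tray_floor between -0.034 and 0.034 m and z of yellow_cassette in the frame of yellow_tray_floor between 0 and 0.026 m and x of blue_cassette in the frame of blue_tray_floor between -0.026 and 0.026 m and y of blue_cassette in the frame of blue_tray_floor between -0.034 and 0.034 m and z of blue_cassette in the frame of blue_tray_floor between 0 and 0.026 m), for 0.2 s.
2. the key is in the square hole of the lock, not yet turned home (z of key_tip in the frame of lock_mouth below -0.024 m and x of key_tip in the frame of lock_mouth between -0.008 and 0.008 m and y of key_tip in the frame of lock_mouth between -0.01 and 0.01 m and angle between the z axis of key_tip and the z axis of lock_mouth, either way round below 0.2 rad), for 0.1 s.
3. the key, in the lock, has turned the barrel clockwise to its stop (all of step 2 and value of joint lock_turn above 1 rad), for 0.2 s.
At the end, for the whole second after the job is handed in: Each coloured cassette at rest in its colour's tray (centre within 26 mm along, 34 mm across, under 26 mm above the floor's centre); key at rest in the lock, end at least 24 mm below the face, within 8 (x), 10 (y) mm of centre, 0.2 rad of square; barrel past 1.0 rad; all released (all of step 1 and all of step 3 and linear speed of each of cas_red, cas_yellow, cas_blue, key below 0.02 m/s); the robot touches nothing.
It fails at once if the grey cassette is moved more than 30 mm (distance of grey_cassette from where it was at the start of the episode above 0.03 m).
It fails at once if a bystander on the bench is moved more than 40 mm (distance of any of glue_mid, jar_mid, mug_mid, tape_mid, corner_mid, dustbrush_mid from where it was at the start of the episode above 0.04 m).
It also fails if it takes over 72 s, if anything falls off the work surface, if the arm or the gripper's body presses on something with over 40 N, if the wrist force passes 120 N, or if a joint passes its speed limit or range.

### The arm

A 6-joint arm with a two-finger parallel gripper is mounted at the origin on the work surface. World frame = base frame: x ahead of the robot, y to its left, z up, the work surface at z = 0. Lengths are in m, angles in rad, forces in N, time in s.
With the tool pointing down it reaches from about 0.3 to 0.95 m from the base axis. Payload 3.1 kg.
Tool frame: the origin (TCP) lies midway between the tips of the shut fingers; the grasp point (between the pads) lies 19 mm behind it; z points along the fingers, y is the line along which they close (so a half turn about z gives the same grasp; the last joint's range is limited). The gripper opens to 85 mm and grips with 20 to 120 N. Pads are 22 mm wide; open, the fingers measure 114 mm over their backs; the gripper's body (76 mm by 85 mm) begins 54 mm behind the grasp point. The pads swing forward as they close: fully open they stand 13 mm farther back than shut.
Start: joints at [1.15, 0.308, 1.634, -0, 1.2, -0.07], TCP at [0.215, 0.587, 0.231] pointing down, gripper open.
Joint ranges: [-3.06, 3.06], [-0.79, 1.96], [0.05, 2.63], [-1.19, 4.34], [0.05, 2.64], [-2.94, 2.94]. Speed limits (rad/s): [2.79, 2.79, 3.14, 3.14, 3.14, 3.14].

### API

Orientations are given as a rotation vector (axis times angle).
In Python, from station import manip gives the robot as it stands.
- The arm moves only by the shell command python3 -m inch 'ROWS'. ROWS is JSON, a list of rows, each a list of 3 entries, a list of its own where there are three numbers: the shift along the tool's x, y, z in mm, then the turn, a rotation vector about the tool's x, y, z in degrees, then the finger opening in mm, from 0 to 85.4. A call has 1 to 5 rows; each row shifts and turns the commanded pose from where the row before left it, along the tool's axes as they then stand; what a row does not reach is not made up. A row lasts 1/8 s, in which the tool goes at most 62.5 mm and 10.7 degrees, less where a joint would pass 70% of its speed; a pose out of reach is approached as far as the arm can. A call is refused whole if a number of a shift passes 62.5 or a number of a turn 10.7, either way. A call with a gripper value outside its range is refused whole. The fingers move at their own pace and stop on an object; the grip force is fixed at half the most. Time passes only in rows, so rows that do not move let the fingers close. It gives the time, the measured TCP pose, the force, the opening and the grip force at its end, in the units of the state.
- manip.read_state(): the state, without advancing time (a new reading comes with each control period).
- manip.read_camera(name): name is "scene" or "top" or "wrist"; returns the picture (480x640x3 uint8, blue, green, red); there is no depth.
- manip.calibration(name): a dict with "intrinsics" (3x3 intrinsics, pixels), "dist_coeffs" ([k1, k2, p1, p2, k3] as OpenCV has them; the pictures are not rectified), "view" (4x4, takes a point from world to camera coordinates); the wrist camera has in their place "hand_eye" (4x4, takes a point from camera to tool coordinates, whose origin is the TCP and whose axes are the flange's). Camera axes: x right, y down, z forward; pixel columns grow to the right and rows downward; lengths in m; the calibration is good to about 2 mm. A picture is of the moment at which its call begins: read the wrist's pose just before it. calibration takes no time and is no camera call.
- manip.close_job(): hands the job in; it is judged then, once.
The state is a dict: "clock": time; "qpos": joint angles; "qvel": joint speeds; "effort": joint torques, N m; "eef_pos": TCP position; "orientation": TCP orientation; "force": force on the tool from outside, world axes, zero at the start; "torque": the same for the moment, N m; "grip_width": opening from 0.0 (shut) to 1.0 (fully open); "grip_force": force on a finger pad.
Only numpy, scipy, OpenCV 4.12 (cv2) and the standard library are available. Lean on these libraries where they do the work, as an engineer would, in place of code of your own. Each camera call takes 0.05 s, during which the arm holds its last target. There are 200 camera calls.

## Working session

There is one attempt and no reset: what is moved stays moved. The work goes in short steps, Python scripts to look and compute and a shell command to move; the robot and the scene stay as the last step left them, time stands still between calls to the robot, and variables do not carry over. Pictures are saved under pics/ and viewed, at most 10 in all, crops included, and the job is handed in when it is done.

```bash
ls; mkdir -p pics
python3 - <<'E'
from station import manip
import cv2,json
s=manip.read_state();print(s)
a=manip.read_camera("scene");b=manip.read_camera("top")
cv2.imwrite("pics/scene.png",a);cv2.imwrite("pics/top.png",b)
for n in("scene","top","wrist"):print(n,manip.calibration(n))
E
```

```text
pics
{'clock': 0.0, 'qpos': array([ 1.15030423e+00,  3.09045300e-01,  1.63518551e+00,  1.86485550e-05,
        1.19965943e+00, -6.97131290e-02]), 'qvel': array([-0.00163485,  0.00084919, -0.00080065, -0.00029488, -0.00072545,
       -0.00161712]), 'effort': array([ 5.77082628e-04, -4.15250444e+01, -2.76664603e+01, -9.31952832e-05,
        1.02794246e-02, -3.09890247e-06]), 'eef_pos': array([0.21446487, 0.58618876, 0.23002245]), 'orientation': array([-0.54809164, -3.09282705,  0.00349391]), 'force': array([ 0.72737731, -0.63543165,  0.03107601]), 'torque': array([-0.00561124, -0.00809808, -0.0371842 ]), 'grip_force': 0.0, 'grip_width': 0.9987904109681216}
scene {'intrinsics': array([[577.44011139,   0.        , 308.22520381],
       [  0.        , 577.44011139, 239.02445799],
       [  0.        ,   0.        ,   1.        ]]), 'dist_coeffs': array([0.02546338, 0.        , 0.        , 0.        , 0.        ]), 'view': array([[ 0.14759126,  0.98876967,  0.0234812 , -0.08605151],
       [ 0.6463855 , -0.07846055, -0.75896622, -0.2466319 ],
       [-0.74860043,  0.12719469, -0.65070647, 
[... 507 characters left out ...]
685,  1.51965882],
       [ 0.        ,  0.        ,  0.        ,  1.        ]])}
wrist {'intrinsics': array([[331.2096124 ,   0.        , 317.68077118],
       [  0.        , 331.2096124 , 238.25791672],
       [  0.        ,   0.        ,   1.        ]]), 'dist_coeffs': array([-0.05848714,  0.        ,  0.        ,  0.        ,  0.        ]), 'hand_eye': array([[ 7.49374271e-05, -9.49102700e-01, -3.14966758e-01,
         7.96088775e-02],
       [ 9.99999028e-01, -3.67403782e-04,  1.34503488e-03,
         1.12120644e-03],
       [-1.39229622e-03, -3.14966552e-01,  9.49101750e-01,
        -1.42658950e-01],
       [ 0.00000000e+00,  0.00000000e+00,  0.00000000e+00,
         1.00000000e+00]])}
```

View pics/scene.png

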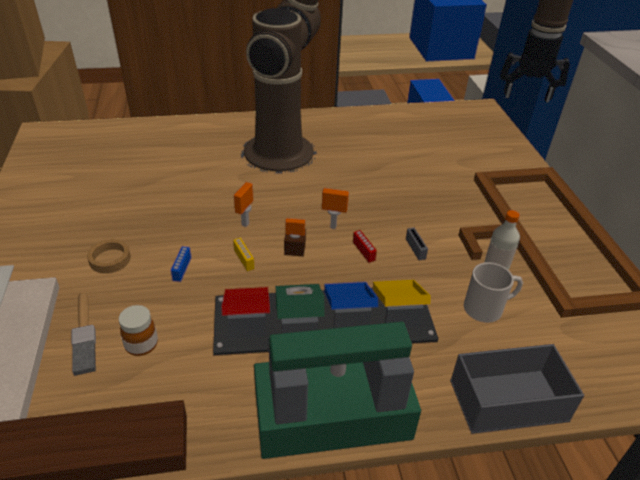

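View pics/top.png

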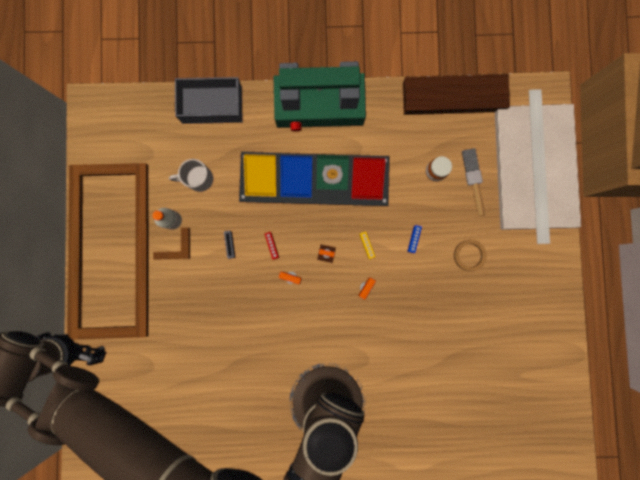

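Top view: trays, left to right, are yellow (260,176), blue (296,176), the lock (332,175) and red (368,178). The cassettes are grey (230,244), red (272,245), yellow (367,245) and blue (414,239). There are three key-like objects: (290,278), (367,288) and (326,253). The last one is the smallest and stands in the dark holder.

```bash
cat > h.py <<'E'
import numpy as np,cv2
from station import manip
from scipy.spatial.transform import Rotation as R
def cam(name,st=None):
    c=manip.calibration(name)
    if name=="wrist":
        T=np.eye(4);T[:3,:3]=R.from_rotvec(st["orientation"]).as_matrix();T[:3,3]=st["eef_pos"]
        W=T@c["hand_eye"]
    else: W=np.linalg.inv(c["view"])
    return c["intrinsics"],c["dist_coeffs"],W
def ray(C,uv):
    p=cv2.undistortPoints(np.array(uv,float).reshape(-1,1,2),C[0],C[1]).reshape(-1,2)
    d=np.c_[p,np.ones(len(p))]@C[2][:3,:3].T
    return C[2][:3,3],d
def onplane(C,uv,z):
    o,d=ray(C,uv);return o+d*((z-o[2])/d[:,2])[:,None]
def tri(C1,u1,C2,u2):
    o1,d1=ray(C1,u1);o2,d2=ray(C2,u2);d1,d2=d1[0],d2[0]
    s=np.linalg.lstsq(np.c_[d1,-d2],o2-o1,rcond=None)[0]
    a,b=o1+s[0]*d1,o2+s[1]*d2;return (a+b)/2,np.linalg.norm(a-b)
def blobs(img,lo,hi,amin=30,box=None):
    h=cv2.cvtColor(img,cv2.COLOR_BGR2HSV);m=cv2.inRange(h,np.array(lo),np.array(hi))
    if box: k=np.zeros_like(m);x0,y0,x1,y1=box;k[y0:y1,x0:x1]=255;m&=k
    m=cv2.morphologyEx(m,cv2.MORPH_CLOSE,np.ones((3,3)))
    cs=[c for c in cv2.findContours(m,cv2.RETR_EXTERNAL,cv2.CHAIN_APPROX_NONE)[0] if cv2.contourArea(c)>=amin]
    return sorted(cs,key=cv2.contourArea,reverse=True)
HSV=dict(red=((0,150,60),(6,255,255)),yellow=((20,150,90),(32,255,255)),blue=((105,150,60),(125,255,255)),orange=((7,190,120),(15,255,255)))
def go(pos,Rm):
    "shift (mm, current tool axes) and turn (deg, rotvec tool axes) to a target"
    s=manip.read_state();A=R.from_rotvec(s["orientation"])
    print("shift",np.round(A.inv().apply(np.array(pos)-s["eef_pos"])*1e3,1),"turn",np.round(np.degrees((A.inv()*R.from_matrix(Rm)).as_rotvec()),1), "clk",round(s["clock"],2))
def toolR(yaw,tilt=0):
    "tool down, its x along world yaw (deg); tilt: lean forward about world y (z towards +x)"
    c,s=np.cos(np.radians(yaw)),np.sin(np.radians(yaw))
    M=np.array([[c,s,0],[s,-c,0],[0,0,-1.]])
    return R.from_euler('y',-tilt,degrees=True).as_matrix()@M
E
python3 - <<'E'
from h import *
T,S=cam("top"),cam("scene")
t=cv2.imread("pics/top.png");s=cv2.imread("pics/scene.png")
for n,(lo,hi) in HSV.items():
    for c in blobs(t,lo,hi,25,(170,140,440,310)):
        r=cv2.minAreaRect(c);b=cv2.boxPoints(r)
        z=.034
        P=onplane(T,b,z);C=onplane(T,[r[0]],z)[0]
        e=[P[1]-P[0],P[2]-P[1]];e.sort(key=np.linalg.norm)
        print("top",n,np.round(r[0]),"at",C.round(3),"size",[round(np.linalg.norm(v)*1e3) for v in e],"yaw",round(np.degrees(np.arctan2(e[1][1],e[1][0]))))
    for c in blobs(s,lo,hi,25,(150,170,450,330)):
        r=cv2.minAreaRect(c);print("   scene",n,np.round(r[0]),np.round(r[1]))
# bed in top
g=cv2.cvtColor(t,cv2.COLOR_BGR2HSV);m=((g[...,1]<60)|(g[...,1]>185)|(g[...,2]<70)).astype('uint8')*255
k=np.zeros_like(m);k[140:215,225:400]=255
c=max(cv2.findContours(m&k,0,1)[0],key=cv2.contourArea);r=cv2.minAreaRect(c)
P=onplane(T,cv2.boxPoints(r),.012);print("bed",r,P.round(3))
big=np.hstack([cv2.resize(t[225:305,265:395],None,fx=3,fy=3,interpolation=2),cv2.resize(s[175:265,225:360],(390,240),interpolation=2)])
low=cv2.resize(s[270:355,205:440],(780,282),interpolation=2)
cv2.imwrite("pics/crop.png",np.vstack([big[:, :780],low]))
E
```

```text
top red [368. 178.] at [ 0.635 -0.136  0.034] size [94, 123] yaw -6
top red [271. 245.] at [0.448 0.148 0.034] size [19, 78] yaw -163
   scene red [245. 301.] [26. 48.]
   scene red [364. 246.] [34. 13.]
top yellow [260. 175.] at [0.652 0.178 0.034] size [96, 123] yaw 179
top yellow [367. 245.] at [ 0.442 -0.126  0.034] size [22, 80] yaw -162
   scene yellow [402. 292.] [26. 56.]
   scene yellow [244. 254.] [35. 13.]
top blue [296. 176.] at [0.647 0.074 0.034] size [90, 123] yaw 179
top blue [412. 238.] at [ 0.456 -0.257  0.034] size [15, 73] yaw -7
   scene blue [351. 295.] [25. 51.]
   scene blue [180. 264.] [12. 34.]
top orange [367. 288.] at [ 0.318 -0.122  0.034] size [23, 64] yaw -33
top orange [290. 277.] at [0.354 0.097 0.034] size [22, 64] yaw -109
top orange [326. 253.] at [ 0.422 -0.01   0.034] size [17, 45] yaw -105
   scene orange [245. 196.] [18. 26.]
   scene orange [338. 193.] [29. 13.]
   scene orange [295. 221.] [18.  5.]
bed ((313.97265625, 178.4853515625), (147.3598175048828, 48.78673553466797), 1.5911403894424438) [[ 0.581  0.24   0.012]
 [ 0.726  0.233  0.012]
 [ 0.702 -0.2    0.012]
 [ 0.558 -0.191  0.012]]
```

View pics/crop.png

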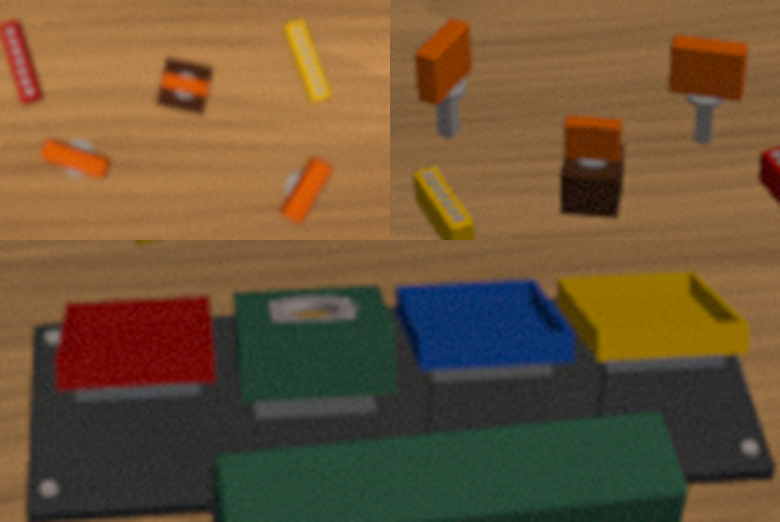

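The smallest key-like object is the one standing upright in the dark holder, at top (326,253) and scene (295,221). Its handle measures about 45 mm, against about 64 mm for the other two, so it's the key meant. In the scene crop I can pick out the trays' low rim corners: yellow at about (374,282) and (414,281), blue (325,284), (365,283), red (226,289), (268,287).

Run:
```python
from h import *
T,S=cam("top"),cam("scene")
t=cv2.imread("pics/top.png")
sc=dict(yellow=[(374,282),(414.4,280.6)],blue=[(324.6,284.5),(364.7,283)],red=[(226,288.7),(267.7,287.2)])
for n,pp in sc.items():
    c=blobs(t,*HSV[n],25,(170,140,440,212))[0].reshape(-1,2)
    x0,x1=c[:,0].min()+1,c[:,0].max()-1
    yb=lambda x:c[np.abs(c[:,0]-x)<3][:,1].max()
    ps=[(x1,yb(x1)),(x0,yb(x0))]
    r=[tri(T,[p],S,[q]) for p,q in zip(ps,pp)]
    print(n,ps,[ (a.round(3),round(e*1e3,1)) for a,e in r])
go([.448,.148,.13],toolR(17))
go([.448,.148,.13],toolR(197))
```

```text
yellow [(np.int32(275), np.int32(196)), (np.int32(244), np.int32(195))] [(array([0.589, 0.135, 0.044]), np.float64(3.6)), (array([0.594, 0.223, 0.043]), np.float64(0.7))]
blue [(np.int32(310), np.int32(197)), (np.int32(281), np.int32(196))] [(array([0.583, 0.033, 0.044]), np.float64(0.1)), (array([0.588, 0.117, 0.043]), np.float64(1.0))]
red [(np.int32(384), np.int32(197)), (np.int32(352), np.int32(198))] [(array([ 0.577, -0.174,  0.051]), np.float64(9.1)), (array([ 0.577, -0.086,  0.045]), np.float64(2.8))]
shift [-369.9 -331.1  100.8] turn [-1.000e-01  1.000e-01  1.429e+02] clk 0.1
shift [-369.9 -331.1  100.8] turn [ -0.1  -0.  -37.1] clk 0.1
```

```bash
python3 -m inch '[[[-37,-33,0],[0,0,0],60],[[-37,-33,0],[0,0,0],60],[[-37,-33,0],[0,0,0],60],[[-37,-33,0],[0,0,0],60],[[-37,-33,0],[0,0,0],60]]' && python3 -m inch '[[[-37,-33,0],[0,0,0],60],[[-37,-33,0],[0,0,0],60],[[-37,-33,20],[0,0,0],60],[[-37,-33,40],[0,0,0],60],[[-37,-33,40],[0,0,0],60]]' && python3 -m inch '[[[0,0,0],[0,0,-9.3],60],[[0,0,0],[0,0,-9.3],60],[[0,0,0],[0,0,-9.3],60],[[0,0,0],[0,0,-9.2],60],[[0,0,0],[0,0,0],60]]'
python3 - <<'E'
from h import *
go([.448,.148,.008],toolR(197))
s=manip.read_state();print(s["qpos"].round(2))
w=manip.read_camera("wrist");cv2.imwrite("pics/w1.png",w);C=cam("wrist",s)
for c in blobs(w,*HSV["red"],200):
    r=cv2.minAreaRect(c);P=onplane(C,cv2.boxPoints(r),.034);m=onplane(C,[r[0]],.034)[0]
    e=sorted([P[1]-P[0],P[2]-P[1]],key=np.linalg.norm)
    print(np.round(r[0]),m.round(3),[round(np.linalg.norm(v),3) for v in e],np.degrees(np.arctan2(e[1][1],e[1][0])).round(1))
E
```

```text
clock: 0.72
eef_pos: [0.3321, 0.3667, 0.2309]
orientation: [-0.548, -3.093, 0.001]
force: [0.2, -0.2, 0.6]
grip_width: 0.704
grip_force: 0.0
clock: 1.35
eef_pos: [0.4488, 0.1501, 0.1321]
orientation: [0.548, 3.092, 0.001]
force: [1.0, 0.2, -0.3]
grip_width: 0.705
grip_force: 0.0
clock: 1.98
eef_pos: [0.4476, 0.1514, 0.1325]
orientation: [0.461, -3.107, 0.0]
force: [-0.0, -0.3, 0.2]
grip_width: 0.701
grip_force: 0.0
shift [  0.6  -3.4 124.5] turn [ 0.  -0.  -0.1] clk 1.98
[ 0.23  0.14  2.06  0.    0.94 -1.63]
[316. 236.] [0.447 0.15  0.034] [np.float64(0.018), np.float64(0.082)] 17.5
[ 10. 324.] [ 0.607 -0.09   0.034] [np.float64(0.019), np.float64(0.054)] 177.2
```

View pics/w1.png

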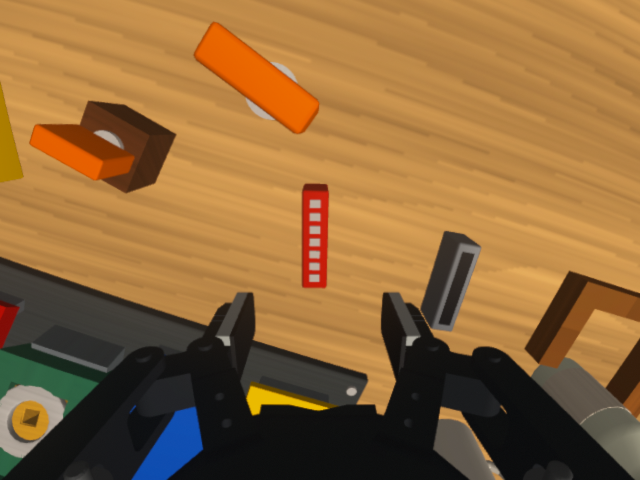

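The wrist picture shows the red cassette at (316,236), centred under the tool and in line with it at (0.447,0.150). The key in its holder is at (100,145), and the lock at lower left (31,420) has a brass square hole. Going down to grasp.

```bash
cat >> h.py <<'E'
BY=-3.2
FL=dict(yellow=[.650,.175,.061],blue=[.644,.072,.061],red=[.634,-.133,.061],lock=[.639,-.031,.061])
def place(n,h,dx=0):
    M=toolR(BY+180,30);n_=-M[:,2];x=-M[:,0]
    go(np.array(FL[n])+n_*h+x*dx,M)
E
python3 -m inch '[[[0,-1,41],[0,0,0],60],[[0,0,41],[0,0,0],60],[[0,0,42],[0,0,0],60],[[0,0,0],[0,0,0],5],[[0,0,0],[0,0,0],5]]' && python3 -m inch '[[[0,0,0],[0,0,0],5],[[0,0,0],[0,0,0],5],[[0,0,-40],[0,0,0],5],[[0,0,-50],[0,0,0],5],[[0,0,-50],[0,0,0],5]]'
python3 - <<'E'
from h import *
place("red",.09,-.006)
E
```

```text
clock: 2.65
eef_pos: [0.4491, 0.1508, 0.0097]
orientation: [-0.463, 3.106, 0.0]
force: [0.5, 0.1, 0.9]
grip_width: 0.284
grip_force: 0.0
clock: 3.28
eef_pos: [0.4481, 0.1506, 0.1508]
orientation: [-0.464, 3.106, 0.0]
force: [1.0, 1.2, -1.1]
grip_width: 0.223
grip_force: 59.6
shift [ -47.  -310.5   14.9] turn [  3.6 -29.9  19.7] clk 3.27
```

```bash
python3 -m inch '[[[-8,-52,2.5],[0,0,0],5],[[-8,-52,2.5],[0,0,0],5],[[-8,-52,2.5],[0,0,0],5],[[-8,-52,2.5],[0,0,0],5],[[-8,-52,2.5],[0,0,0],5]]' && python3 -m inch '[[[-8,-51,2.5],[0,0,0],5],[[0,0,0],[0.9,-7.5,4.9],5],[[0,0,0],[0.9,-7.5,4.9],5],[[0,0,0],[0.9,-7.5,4.9],5],[[0,0,0],[0.9,-7.5,4.9],5]]' && python3 -m inch '[[[0,0,0],[0,0,0],5],[[0,0,0],[0,0,0],5]]'
python3 - <<'E'
from h import *
place("red",.012,-.006)
s=manip.read_state();print(s["qpos"].round(2))
w=manip.read_camera("wrist");cv2.imwrite("pics/w2.png",w)
E
```

```text
clock: 3.9
eef_pos: [0.5633, -0.088, 0.1372]
orientation: [-0.463, 3.106, -0.001]
force: [0.4, 0.8, -1.4]
grip_width: 0.222
grip_force: 59.7
clock: 4.53
eef_pos: [0.5851, -0.1334, 0.1352]
orientation: [0.074, 2.611, 0.019]
force: [0.7, 1.2, -1.1]
grip_width: 0.22
grip_force: 59.7
clock: 4.78
eef_pos: [0.5864, -0.1333, 0.1352]
orientation: [0.067, 2.615, 0.019]
force: [0.4, 0.2, -1.5]
grip_width: 0.223
grip_force: 59.7
shift [ 2.   0.4 76.1] turn [0.  0.1 0.2] clk 4.78
[-0.4   0.17  2.14  0.53  0.4  -2.37]
```

View pics/w2.png

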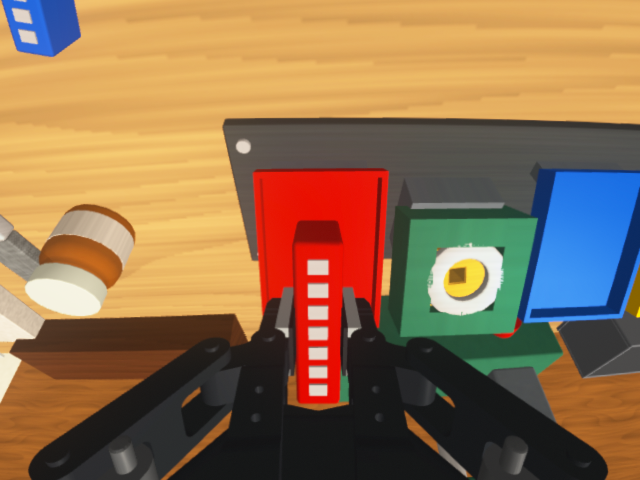

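The red tray spans columns 258–388 and the held cassette is centred at about 318, so they line up. The lock's collar is at (467,279), with the brass barrel in it.

```bash
python3 -m inch '[[[2,1,35],[0,0,0],5],[[0,0,30],[0,0,0],5],[[0,0,5],[0,0,0],5],[[0,0,3],[0,0,0],5],[[0,0,2],[0,0,0],5]]' && python3 -m inch '[[[0,0,0],[0,0,0],5]]'
```

```text
clock: 5.45
eef_pos: [0.6219, -0.1319, 0.0691]
orientation: [0.069, 2.614, 0.02]
force: [0.3, -0.6, -0.7]
grip_width: 0.223
grip_force: 59.7
clock: 5.58
eef_pos: [0.6214, -0.1318, 0.0689]
orientation: [0.07, 2.615, 0.02]
force: [-1.4, -0.2, -0.9]
grip_width: 0.22
grip_force: 59.7
```

```bash
python3 -m inch '[[[0,0,2],[0,0,0],5],[[0,0,0],[0,0,0],5]]'; python3 -m inch '[[[0,0,2],[0,0,0],5],[[0,0,0],[0,0,0],5]]'
```

```text
clock: 5.82
eef_pos: [0.6223, -0.1318, 0.0669]
orientation: [0.07, 2.615, 0.02]
force: [-2.6, -0.9, 2.3]
grip_width: 0.222
grip_force: 60.1
clock: 6.08
eef_pos: [0.6224, -0.1318, 0.0668]
orientation: [0.069, 2.614, 0.021]
force: [-20.1, -0.3, 23.8]
grip_width: 0.226
grip_force: 64.0
```

```bash
python3 -m inch '[[[0,0,-2],[0,0,0],38],[[0,0,0],[0,0,0],38],[[0,0,0],[0,0,0],38],[[0,0,-40],[0,0,0],38],[[0,0,-50],[0,0,0],60]]'
python3 - <<'E'
from h import *
s=manip.read_state()
w=manip.read_camera("wrist");C=cam("wrist",s)
M=toolR(BY+180,30)
for c in blobs(w,*HSV["red"],3000): 
    r=cv2.boundingRect(c);print(r)
go([.442,-.126,.12],toolR(198))
cv2.imwrite("pics/w3.png",w)
E
```

```text
clock: 6.7
eef_pos: [0.5758, -0.1313, 0.1429]
orientation: [0.07, 2.62, 0.022]
force: [0.6, -0.6, 0.7]
grip_width: 0.643
grip_force: 0.0
(253, 174, 129, 154)
shift [131.5  -0.6 -42.8] turn [ -4.   30.2 -20.5] clk 6.75
```

View pics/w3.png

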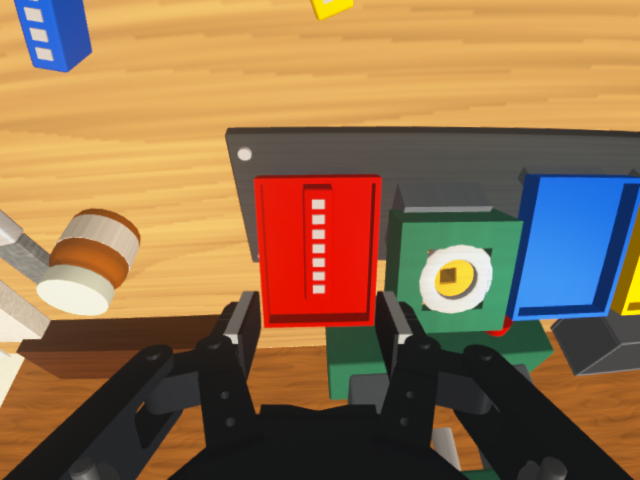

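The red cassette lies in its tray, with its marks at (318,248). Yellow is next.

```bash
python3 -m inch '[[[44,0,-14],[0,0,0],60],[[44,0,-14],[0,0,0],60],[[43.5,0,-15],[0,0,0],60],[[0,0,0],[-1,7.55,-5.1],60],[[0,0,0],[-1,7.55,-5.1],60]]' && python3 -m inch '[[[0,0,0],[-1,7.55,-5.1],60],[[0,0,0],[-1,7.55,-5.1],60],[[0,0,0],[0,0,0],60]]'
cat >> h.py <<'E'
def wlook(col,z=.034,name=None):
    s=manip.read_state();w=manip.read_camera("wrist");C=cam("wrist",s)
    if name: cv2.imwrite(name,w)
    for c in blobs(w,*HSV[col],300):
        r=cv2.minAreaRect(c);P=onplane(C,cv2.boxPoints(r),z);m=onplane(C,[r[0]],z)[0]
        e=sorted([P[1]-P[0],P[2]-P[1]],key=np.linalg.norm)
        print(np.round(r[0]),m.round(3),[round(np.linalg.norm(v),3) for v in e],np.degrees(np.arctan2(e[1][1],e[1][0])).round(1))
E
python3 - <<'E'
from h import *
go([.442,-.126,.009],toolR(198))
wlook("yellow")
E
```

```text
clock: 7.38
eef_pos: [0.4397, -0.1235, 0.1143]
orientation: [-0.179, 2.865, 0.018]
force: [1.2, 1.2, 0.4]
grip_width: 0.706
grip_force: 0.0
clock: 7.75
eef_pos: [0.4449, -0.1236, 0.1157]
orientation: [-0.476, 3.09, 0.008]
force: [-0.4, 0.2, 0.1]
grip_width: 0.705
grip_force: 0.0
shift [  5.1  -1.7 106.6] turn [ 0.2  0.9 -0.5] clk 7.75
[313. 235.] [ 0.44  -0.128  0.034] [np.float64(0.019), np.float64(0.084)] 19.2
```

```bash
python3 -m inch '[[[7,-3,35],[0,0.9,-1.3],60],[[0,0,35],[0,0,0],60],[[0,0,36],[0,0,0],60],[[0,0,0],[0,0,0],5],[[0,0,0],[0,0,0],5]]' && python3 -m inch '[[[0,0,0],[0,0,0],5],[[0,0,0],[0,0,0],5],[[0,0,-40],[0,0,0],5],[[0,0,-50],[0,0,0],5],[[0,0,-50],[0,0,0],5]]'
python3 - <<'E'
from h import *
place("yellow",.09,-.006)
E
```

```text
clock: 8.43
eef_pos: [0.4364, -0.1283, 0.01]
orientation: [0.509, -3.098, -0.005]
force: [-0.4, -1.0, -0.3]
grip_width: 0.288
grip_force: 0.0
clock: 9.05
eef_pos: [0.4369, -0.1284, 0.1511]
orientation: [0.511, -3.097, -0.005]
force: [0.5, -1.3, -0.8]
grip_width: 0.222
grip_force: 59.1
shift [-251.8  235.2   15.6] turn [  4.3 -30.   21.4] clk 9.05
```

```bash
python3 -m inch '[[[-36,33.6,2.2],[0,0,0],5],[[-36,33.6,2.2],[0,0,0],5],[[-36,33.6,2.2],[0,0,0],5],[[-36,33.6,2.2],[0,0,0],5],[[-36,33.6,2.2],[0,0,0],5]]' && python3 -m inch '[[[-36,33.6,2.2],[0,0,0],5],[[-36,33.6,2.2],[0,0,0],5],[[0,0,0],[1.1,-7.5,5.35],5],[[0,0,0],[1.1,-7.5,5.35],5],[[0,0,0],[1.1,-7.5,5.35],5]]' && python3 -m inch '[[[0,0,0],[1.1,-7.5,5.35],5],[[0,0,0],[0,0,0],5]]'
python3 - <<'E'
from h import *
place("yellow",.014,-.006)
s=manip.read_state();print(s["qpos"].round(2))
w=manip.read_camera("wrist");C=cam("wrist",s)
for c in blobs(w,*HSV["yellow"],3000): print(cv2.boundingRect(c))
cv2.imwrite("pics/w4.png",w)
E
```

```text
clock: 9.68
eef_pos: [0.5543, 0.09, 0.1392]
orientation: [0.511, -3.098, -0.005]
force: [-0.0, -1.0, -1.0]
grip_width: 0.224
grip_force: 59.2
clock: 10.3
eef_pos: [0.6002, 0.1755, 0.1349]
orientation: [-0.054, 2.744, 0.016]
force: [1.2, -0.7, -0.5]
grip_width: 0.22
grip_force: 59.1
clock: 10.55
eef_pos: [0.5978, 0.1731, 0.1325]
orientation: [0.045, 2.651, 0.003]
force: [0.0, 0.6, -1.8]
grip_width: 0.224
grip_force: 59.1
shift [-5.9  2.9 73.8] turn [-0.4 -1.9  1.4] clk 10.55
[ 0.28  0.22  2.06 -0.35  0.41 -0.97]
(255, 181, 134, 230)
```

View pics/w4.png

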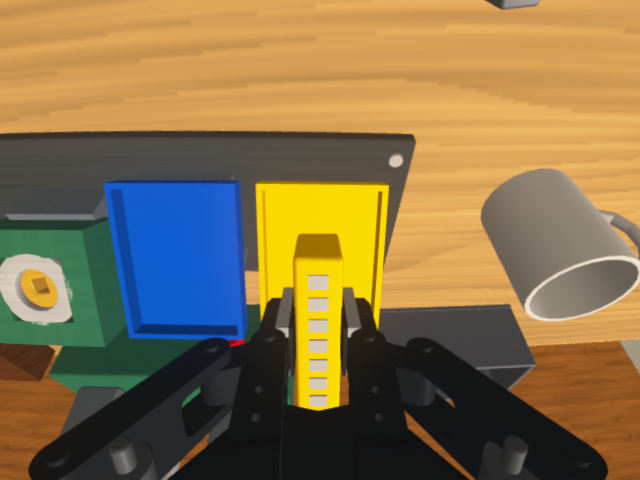

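The yellow cassette, at column 318, is centred over the yellow tray (columns 257–388). Lowering it.

```bash
python3 -m inch '[[[-6,3,30],[-0.4,-1.9,1.4],5],[[0,0,30],[0,0,0],5],[[0,0,11],[0,0,0],5],[[0,0,3],[0,0,0],5],[[0,0,0],[0,0,0],5]]'; python3 -m inch '[[[0,0,2],[0,0,0],5],[[0,0,0],[0,0,0],5]]'
```

```text
clock: 11.22
eef_pos: [0.6432, 0.1759, 0.0732]
orientation: [0.079, 2.612, 0.022]
force: [-0.1, -0.1, -1.0]
grip_width: 0.224
grip_force: 59.1
clock: 11.48
eef_pos: [0.6437, 0.176, 0.0713]
orientation: [0.078, 2.612, 0.022]
force: [-0.6, -0.1, -1.3]
grip_width: 0.221
grip_force: 59.1
```

Run:
```python
from h import *
place("yellow",.0105,-.006)
```

```text
shift [ 5.6 -1.   1.6] turn [ 0.1  0.3 -0.3] clk 11.47
```

```bash
python3 -m inch '[[[0,0,1.5],[0,0,0],5],[[0,0,0],[0,0,0],38],[[0,0,0],[0,0,0],38],[[0,0,0],[0,0,0],38],[[0,0,-40],[0,0,0],38]]' && python3 -m inch '[[[0,0,-60],[0,0,0],50]]'
python3 - <<'E'
from h import *
go([.456,-.257,.12],toolR(173))
wlook("yellow",.09)
E
```

```text
clock: 12.1
eef_pos: [0.6225, 0.175, 0.1007]
orientation: [0.079, 2.619, 0.019]
force: [0.1, 0.1, -0.8]
grip_width: 0.446
grip_force: 0.0
clock: 12.22
eef_pos: [0.5926, 0.1753, 0.1545]
orientation: [0.079, 2.617, 0.02]
force: [0.3, -0.0, -0.1]
grip_width: 0.588
grip_force: 0.0
shift [ 109.4 -439.7  -38.2] turn [ 2.7 29.9  3.5] clk 12.22
[316. 239.] [0.62  0.176 0.09 ] [np.float64(0.067), np.float64(0.167)] 5.4
[ 56. 272.] [ 0.641 -0.025  0.09 ] [np.float64(0.029), np.float64(0.039)] 129.0
```

```bash
python3 -m inch '[[[12,-49,-6],[0,0,0],60],[[12,-49,-6],[0,0,0],60],[[12,-49,-6],[0,0,0],60],[[12,-49,-6],[0,0,0],60],[[12,-49,-6],[0,0,0],60]]' && python3 -m inch '[[[12,-49,-4],[0,0,0],60],[[12,-49,-2],[0,0,0],60],[[12,-49,0],[0,0,0],60],[[12,-48,0],[0,0,0],60],[[0,0,0],[0.9,10,1.2],60]]' && python3 -m inch '[[[0,0,0],[0.9,10,1.2],60],[[0,0,0],[0.9,10,1.2],60],[[0,0,0],[0,0,0],60]]'
python3 - <<'E'
from h import *
go([.456,-.257,.009],toolR(173))
wlook("blue")
print(manip.read_state()["qpos"].round(2))
E
```

```text
clock: 12.9
eef_pos: [0.5168, -0.0585, 0.1446]
orientation: [0.078, 2.613, 0.021]
force: [0.2, -0.1, -0.1]
grip_width: 0.704
grip_force: 0.0
clock: 13.52
eef_pos: [0.4609, -0.2499, 0.118]
orientation: [0.111, 2.725, 0.036]
force: [0.0, 1.0, 0.1]
grip_width: 0.703
grip_force: 0.0
clock: 13.9
eef_pos: [0.4682, -0.2441, 0.1199]
orientation: [0.147, 3.028, 0.035]
force: [0.5, -0.0, 0.5]
grip_width: 0.699
grip_force: 0.0
shift [ 22.8 -17.1 108.7] turn [1.7 6.2 1.4] clk 13.9
[285. 218.] [ 0.456 -0.263  0.034] [np.float64(0.018), np.float64(0.078)] 162.5
[630. 366.] [0.65  0.058 0.034] [np.float64(0.02), np.float64(0.142)] 21.0
[-0.61  0.21  2.02  0.11  0.84 -2.15]
```

Run:
```python
from h import *
go([.456,-.262,.1],toolR(162.5))
```

```text
shift [ 10.1 -20.5  17.2] turn [ 2.4  5.9 11.9] clk 13.95
```

```bash
python3 -m inch '[[[10,-20.5,17],[0,0,0],60],[[0,0,0],[1.2,3,6],60],[[0,0,0],[1.2,2.9,5.9],60],[[0,0,0],[0,0,0],60]]'
python3 - <<'E'
from h import *
go([.456,-.262,.009],toolR(162.5))
wlook("blue")
E
```

```text
clock: 14.45
eef_pos: [0.4537, -0.2614, 0.0993]
orientation: [-0.479, -3.103, -0.002]
force: [0.3, -0.1, 0.5]
grip_width: 0.704
grip_force: 0.0
shift [-2.6  0.  90.3] turn [ 0.  -0.1 -0.1] clk 14.45
[314. 258.] [ 0.456 -0.263  0.034] [np.float64(0.018), np.float64(0.078)] -17.0
```

```bash
python3 -m inch '[[[-2,-1,45],[0,0,0],60],[[0,0,45],[0,0,0],60],[[0,0,0],[0,0,0],5],[[0,0,0],[0,0,0],5],[[0,0,0],[0,0,0],5]]' && python3 -m inch '[[[0,0,0],[0,0,0],5],[[0,0,-40],[0,0,0],5],[[0,0,-50],[0,0,0],5],[[0,0,-50],[0,0,0],5]]'
python3 - <<'E'
from h import *
place("blue",.09,-.003)
E
```

```text
clock: 15.12
eef_pos: [0.4574, -0.2648, 0.0122]
orientation: [0.482, 3.103, -0.004]
force: [-0.5, -0.2, -0.7]
grip_width: 0.218
grip_force: 60.5
clock: 15.62
eef_pos: [0.4564, -0.2636, 0.1521]
orientation: [-0.482, -3.103, 0.002]
force: [0.8, -0.6, -0.2]
grip_width: 0.224
grip_force: 60.5
shift [-31.6 362.4  14.2] turn [ -5.5 -29.7 -14.1] clk 15.62
```

```bash
python3 -m inch '[[[-4,45,0],[0,0,0],5],[[-4,45,0],[0,0,0],5],[[-4,45,0],[0,0,0],5],[[-4,45,0],[0,0,0],5],[[-4,45,0],[0,0,0],5]]' && python3 -m inch '[[[-4,45,0],[0,0,0],5],[[-4,45,0],[0,0,0],5],[[-4,45,14],[0,0,0],5],[[0,0,0],[-1.4,-7.4,-3.5],5],[[0,0,0],[-1.4,-7.4,-3.5],5]]' && python3 -m inch '[[[0,0,0],[-1.4,-7.4,-3.5],5],[[0,0,0],[-1.4,-7.4,-3.5],5],[[0,0,0],[0,0,0],5],[[0,0,0],[0,0,0],5]]'
python3 - <<'E'
from h import *
place("blue",.015,-.003)
s=manip.read_state();print(s["qpos"].round(2))
w=manip.read_camera("wrist")
for c in blobs(w,*HSV["blue"],3000): print(cv2.boundingRect(c))
cv2.imwrite("pics/w5.png",w)
E
```

```text
clock: 16.25
eef_pos: [0.5445, -0.054, 0.1508]
orientation: [-0.482, -3.104, 0.001]
force: [-0.7, -0.1, -1.3]
grip_width: 0.22
grip_force: 60.5
clock: 16.88
eef_pos: [0.5969, 0.0708, 0.1359]
orientation: [0.261, 2.865, 0.012]
force: [0.8, -0.5, -0.2]
grip_width: 0.218
grip_force: 60.5
clock: 17.38
eef_pos: [0.5976, 0.0697, 0.1371]
orientation: [0.078, 2.617, 0.023]
force: [-0.3, -0.6, -0.7]
grip_width: 0.221
grip_force: 60.6
shift [ 1.   2.3 74.1] turn [ 0.1 -0.  -0.2] clk 17.38
[ 0.06  0.16  2.15 -0.09  0.32 -1.38]
(254, 166, 135, 238)
```

View pics/w5.png

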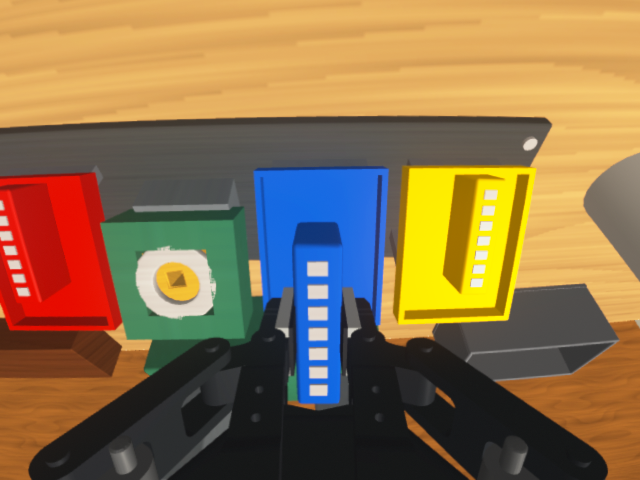

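The red and yellow cassettes lie in their trays. Blue, at column 318, is over its own tray (columns 256–388), so I'll lower it.

```bash
python3 -m inch '[[[1,3,30],[0,0,0],5],[[0,0,30],[0,0,0],5],[[0,0,10],[0,0,0],5],[[0,0,3],[0,0,0],5],[[0,0,0],[0,0,0],5]]'; python3 -m inch '[[[0,0,2],[0,0,0],5],[[0,0,0],[0,0,0],5]]'
```

```text
clock: 18.05
eef_pos: [0.6324, 0.0728, 0.0726]
orientation: [0.077, 2.618, 0.023]
force: [-0.0, 0.7, -0.2]
grip_width: 0.218
grip_force: 60.6
clock: 18.3
eef_pos: [0.6329, 0.0728, 0.0708]
orientation: [0.076, 2.618, 0.023]
force: [-0.0, 0.7, -0.2]
grip_width: 0.22
grip_force: 60.6
```

```bash
python3 -m inch '[[[0,0,1.5],[0,0,0],5],[[0,0,0],[0,0,0],38],[[0,0,0],[0,0,0],38],[[0,0,0],[0,0,0],38],[[0,0,-40],[0,0,0],38]]' && python3 -m inch '[[[0,0,-60],[0,0,0],60],[[0,0,0],[0,0,0],60]]'
python3 - <<'E'
from h import *
T=cam("top");print(onplane(T,[(326,253)],.087))
s=manip.read_state();w=manip.read_camera("wrist");cv2.imwrite("pics/w6.png",w)
np.savez("w6.npz",p=s["eef_pos"],o=s["orientation"])
go([.405,-.01,.2],toolR(75))
E
```

```text
clock: 18.92
eef_pos: [0.6118, 0.0724, 0.1004]
orientation: [0.077, 2.625, 0.022]
force: [0.3, 1.6, 0.9]
grip_width: 0.447
grip_force: 0.0
clock: 19.18
eef_pos: [0.5858, 0.073, 0.1613]
orientation: [0.076, 2.609, 0.024]
force: [0.7, 0.4, 0.4]
grip_width: 0.702
grip_force: 0.0
[[ 0.41987756 -0.00758153  0.087     ]]
shift [ 129.6  -90.4 -126.3] turn [28.  20.1 99. ] clk 19.23
```

View pics/w6.png

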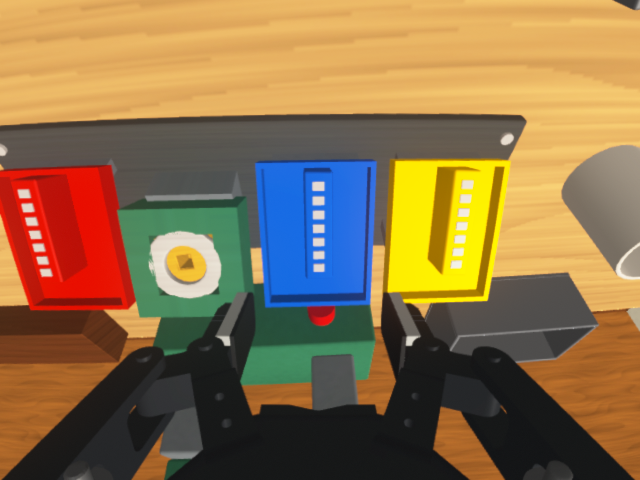

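All three cassettes lie in their trays: red (40,235), blue (318,227) and yellow (463,218). Before fetching the key I'll take one centred view of the lock.

```bash
python3 -m inch '[[[10,-34,0],[0,0,0],60],[[0,-34,0],[0,0,0],60],[[0,-34,0],[0,0,0],60],[[0,0,0],[0,0,0],60]]'
python3 - <<'E'
from h import *
s=manip.read_state();w=manip.read_camera("wrist")
np.savez("w7.npz",p=s["eef_pos"],o=s["orientation"]);cv2.imwrite("pics/w7full.png",w)
cv2.imwrite("pics/w7.png",cv2.resize(w[150:340,220:420],(800,760)) [:600] if 0 else cv2.resize(w[170:320,220:420],(800,600),interpolation=2))
go([.42,-.008,.2],toolR(75))
E
```

```text
clock: 19.73
eef_pos: [0.5693, -0.0306, 0.1457]
orientation: [0.082, 2.622, 0.022]
force: [0.2, -0.3, -0.0]
grip_width: 0.705
grip_force: 0.0
shift [ 103.8   15.3 -121.1] turn [27.5 19.8 98.9] clk 19.77
```

View pics/w7.png

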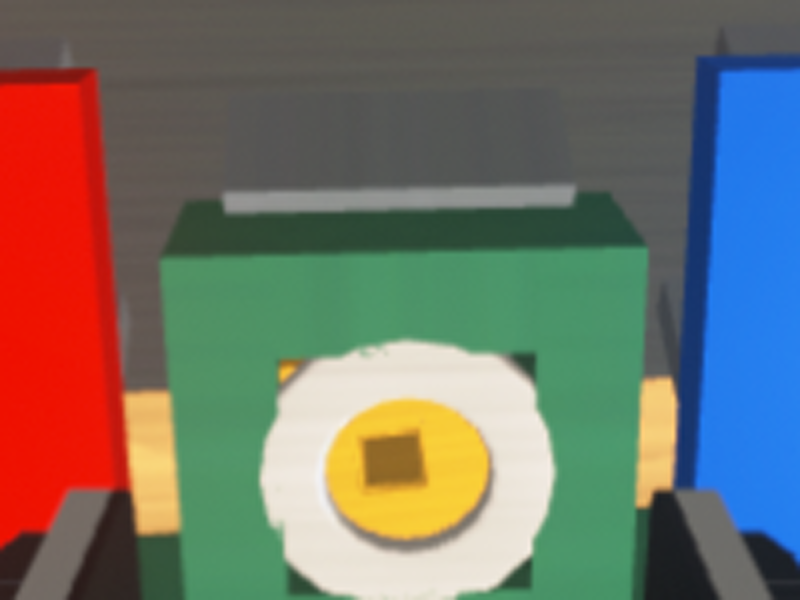

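The collar is centred at crop (408,470), full-picture (322,287). The square hole is at crop (393,460), full (318.2,285), so it sits about 3 mm towards −y. It is turned about −0.1 rad.

Run:
```python
from h import *
out=[];Cs=[]
for f,n,box in(("w6.npz","pics/w6.png",(140,225,225,302)),("w7.npz","pics/w7full.png",(270,240,375,330))):
    z=np.load(f);C=cam("wrist",dict(orientation=z["o"],eef_pos=z["p"]));im=cv2.imread(n)
    c=blobs(im,(0,0,150),(180,60,255),300,box)[0];e=cv2.fitEllipse(cv2.convexHull(c))
    b=blobs(im,HSV["yellow"][0],(35,255,255),100,box)[0];e2=cv2.fitEllipse(b)
    print(n,np.round(e[0],1),np.round(e[1],1),"brass",np.round(e2[0],1),np.round(e2[1],1));out.append((e[0],e2[0]));Cs.append(C)
for k,nm in((0,"collar"),(1,"brass")):
    p,err=tri(Cs[0],[out[0][k]],Cs[1],[out[1][k]]);print(nm,p.round(4),round(err*1e3,1))
P,_=tri(Cs[0],[out[0][0]],Cs[1],[out[1][0]])
M=toolR(BY+180,30);nn=-M[:,2];x=-M[:,0];y=np.cross(nn,x)
for uv,d in(((318.25,285),-.008),(out[1][0],0)):
    o,dr=ray(Cs[1],[uv]);dr=dr[0];h=o+dr*(((P+nn*d-o)@nn)/(dr@nn))
    print("hit",h.round(4),"rel face x,y,z mm",np.round([(h-P)@x*1e3,(h-P)@y*1e3,(h-P)@nn*1e3],1))
# bed yaw from lower edge of blue/red trays unavailable: check via face front edge
C=Cs[1];print("face edge yaw",[onplane(C,[(220+a/4,170+b/4)],.05)[0].round(4) for a,b in((163,258),(645,246))])
```

```text
pics/w6.png [184.6 263.9] [67.3 76.9] brass [186.  263.2] [31.8 40. ]
pics/w7full.png [321.4 287.4] [68.7 75.4] brass [321.4 286.6] [33.2 39.2]
collar [ 0.643  -0.0291  0.089 ] 0.1
brass [ 0.6448 -0.0291  0.087 ] 0.1
hit [ 0.6485 -0.0316  0.0829] rel face x,y,z mm [ 1.9 -2.4 -8. ]
hit [ 0.6431 -0.0291  0.089 ] rel face x,y,z mm [ 0. -0. -0.]
face edge yaw [array([ 0.6216, -0.075 ,  0.05  ]), array([0.6266, 0.0214, 0.05  ])]
```

```bash
python3 -m inch '[[[26,4,-30],[0,0,0],45],[[26,4,-30],[0,0,0],45],[[26,4,-30],[0,0,0],45],[[26,4,-30],[0,0,0],45],[[0,0,0],[2.5,1.8,9],45]]' && python3 -m inch '[[[0,0,0],[2.5,1.8,9],45],[[0,0,0],[2.5,1.8,9],45],[[0,0,0],[2.5,1.8,9],45],[[0,0,0],[2.5,1.8,9],45],[[0,0,0],[2.5,1.8,9],45]]' && python3 -m inch '[[[0,0,0],[2.5,1.8,9],45],[[0,0,0],[2.5,1.8,9],45],[[0,0,0],[2.5,1.8,9],45],[[0,0,0],[2.5,1.8,9],45],[[0,0,0],[2.5,1.8,9],45]]' && python3 -m inch '[[[0,0,0],[0,0,0],45]]'
python3 - <<'E'
from h import *
s=manip.read_state();print(s["qpos"].round(2))
wlook("orange",.087,"pics/w8.png")
go([.42,-.008,.14],toolR(75))
E
```

```text
clock: 20.4
eef_pos: [0.4182, -0.006, 0.2]
orientation: [0.277, 2.638, 0.023]
force: [-0.5, -0.5, 0.0]
grip_width: 0.53
grip_force: 0.0
clock: 21.02
eef_pos: [0.4204, -0.0055, 0.1994]
orientation: [1.405, 2.507, 0.014]
force: [-0.7, 0.1, 0.5]
grip_width: 0.528
grip_force: 0.0
clock: 21.65
eef_pos: [0.4206, -0.0057, 0.1994]
orientation: [2.468, 1.935, 0.001]
force: [0.2, -0.3, -0.4]
grip_width: 0.524
grip_force: 0.0
clock: 21.78
eef_pos: [0.4211, -0.0064, 0.1995]
orientation: [2.461, 1.94, 0.002]
force: [-0.5, -0.1, -0.3]
grip_width: 0.529
grip_force: 0.0
[-0.12 -0.07  2.12 -0.01  1.08  0.12]
[200. 125.] [0.359 0.096 0.087] [np.float64(0.034), np.float64(0.067)] -108.0
[319. 229.] [ 0.426 -0.002  0.087] [np.float64(0.014), np.float64(0.05)] -102.9
[268. 372.] [ 0.346 -0.128  0.087] [np.float64(0.015), np.float64(0.061)] 59.0
shift [-1.6 -0.6 59.4] turn [0.4 0.2 1.6] clk 21.82
```

Run:
```python
from h import *
go([.4254,-.005,.11],toolR(76.5))
```

```text
shift [ 2.6  3.7 89.4] turn [0.4 0.2 0.1] clk 21.82
```

```bash
python3 -m inch '[[[2.6,3.7,40],[0.4,0.2,0],45],[[0,0,40],[0,0,0],45],[[0,0,0],[0,0,0],45]]'
python3 - <<'E'
from h import *
s=manip.read_state();w=manip.read_camera("wrist");C=cam("wrist",s)
c=[c for c in blobs(w,*HSV["orange"],1000)]
A=R.from_rotvec(s["orientation"])
for k in c[:2]:
    b=cv2.approxPolyDP(k,6,True).reshape(-1,2)
    print(b.tolist(),np.round(A.inv().apply(onplane(C,b,.087)-s["eef_pos"])*1e3,1).tolist())
cv2.imwrite("pics/w9.png",w[0:480,120:520])
go([.4254,-.005,.053],toolR(76.5))
E
```

```text
clock: 22.2
eef_pos: [0.4213, -0.0042, 0.1171]
orientation: [-2.462, -1.943, 0.008]
force: [0.2, -0.1, 0.2]
grip_width: 0.525
grip_force: 0.0
[[109, 57], [103, 78], [111, 192], [148, 198], [146, 66], [187, 79], [142, 60]] [[117.1, -99.9, 30.8], [107.7, -104.5, 30.8], [50.8, -110.2, 30.9], [47.4, -90.0, 30.8], [112.4, -81.7, 30.6], [105.9, -62.0, 30.5], [115.1, -83.4, 30.7]]
[[315, 228], [310, 312], [329, 315], [332, 231]] [[30.6, -0.1, 30.1], [-21.4, -3.2, 30.2], [-23.4, 8.1, 30.1], [28.9, 9.2, 30.0]]
shift [-0.1  2.1 66.1] turn [-0.2  0.   0. ] clk 22.25
```

View pics/w9.png

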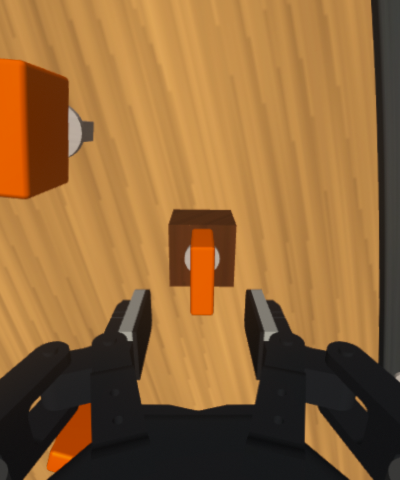

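The key stands in the dark holder between the fingers, handle from crop (202,228) to (202,315). The big look-alike is at (35,130) and not involved. Fine offsets: y +3 mm, turn +2°.

```bash
python3 -m inch '[[[-0.5,3,25],[0,0,2],45],[[0,0,25],[0,0,0],45],[[0,0,14],[0,0,0],45],[[0,0,0],[0,0,0],3],[[0,0,0],[0,0,0],3]]' && python3 -m inch '[[[0,0,0],[0,0,0],3],[[0,0,0],[0,0,0],3]]'
```

```text
clock: 22.88
eef_pos: [0.4258, -0.0055, 0.0567]
orientation: [-2.499, -1.896, 0.004]
force: [-5.4, 2.6, 5.4]
grip_width: 0.159
grip_force: 60.1
clock: 23.12
eef_pos: [0.4257, -0.0055, 0.0567]
orientation: [-2.499, -1.897, 0.004]
force: [-4.8, 2.5, 4.3]
grip_width: 0.155
grip_force: 60.4
```

```bash
python3 -m inch '[[[0,0,-25],[0,0,0],3],[[0,0,-40],[0,0,0],3],[[0,0,-50],[0,0,0],3],[[0,0,-20],[0,0,0],3],[[0,0,0],[0,0,0],3]]'
cat >> h.py <<'E'
def klock(h,dy=-.0026,dx=0,P=(.643,-.0291,.089),yaw=BY+90):
    "tool pose with key tip h above the face (TCP = tip+46 mm)"
    M=toolR(yaw,30);F=toolR(BY+180,30);n=-F[:,2];x=-F[:,0];y=np.cross(n,x)
    # closing keeps tool z = -n
    go(np.array(P)+n*(h+.046)+x*dx+y*dy,M)
    s=manip.read_state();A=R.from_rotvec(s["orientation"]).as_matrix()
    tip=s["eef_pos"]+A[:,2]*.046-np.array(P)
    print("tip in lock frame mm",np.round([tip@x*1e3,tip@y*1e3,tip@n*1e3],1),"angle z",round(np.degrees(np.arccos(-A[:,2]@n)),2))
    f=s["force"];print("force xyz lock",np.round([f@x,f@y,f@n],1),"q",s["qpos"].round(2))
E
python3 - <<'E'
from h import *
M=toolR(86.8,30);print(M.round(2))
klock(.06)
E
```

```text
clock: 23.75
eef_pos: [0.4303, -0.0066, 0.1942]
orientation: [2.498, 1.896, 0.01]
force: [-0.5, 0.0, -1.2]
grip_width: 0.155
grip_force: 59.6
[[ 0.05  0.86  0.5 ]
 [ 1.   -0.06  0.  ]
 [ 0.03  0.5  -0.87]]
shift [ 18.7 160.4  14.8] turn [-29.2   4.8 -12.1] clk 23.75
tip in lock frame mm [-155.3   13.9  157.4] angle z 29.52
force xyz lock [-1.  -0.1 -0.8] q [-0.12 -0.04  2.11  0.    1.06  0.15]
```

```bash
sed -i 's/h+.046/h+.050/;s/\[:,2\]\*.046/[:,2]*.050/' h.py
python3 -m inch '[[[4.7,40,2.7],[0,0,0],3],[[4.7,40,2.7],[0,0,0],3],[[4.7,40,2.7],[0,0,0],3],[[4.7,40,2.7],[0,0,0],3],[[0,0,0],[-7.3,1.2,-3],3]]' && python3 -m inch '[[[0,0,0],[-7.3,1.2,-3],3],[[0,0,0],[-7.3,1.2,-3],3],[[0,0,0],[-7.3,1.2,-3],3],[[0,0,0],[0,0,0],3],[[0,0,0],[0,0,0],3]]'
python3 - <<'E'
from h import *
klock(.02)
w=manip.read_camera("wrist");cv2.imwrite("pics/w10.png",cv2.resize(w[160:400,160:480],(800,600)))
E
```

```text
clock: 24.38
eef_pos: [0.5908, -0.032, 0.1761]
orientation: [2.379, 1.908, 0.144]
force: [-0.4, 0.3, -1.4]
grip_width: 0.154
grip_force: 59.6
clock: 25.0
eef_pos: [0.5878, -0.0314, 0.1806]
orientation: [1.993, 1.879, 0.525]
force: [1.6, -0.0, -0.4]
grip_width: 0.154
grip_force: 59.5
shift [-0.2  2.2 37. ] turn [-0.4  0.1 -0.2] clk 25.0
tip in lock frame mm [-2.3 -2.5 57. ] angle z 0.45
force xyz lock [ 1.1  0.  -1.2] q [-0.17  0.05  2.15  0.2   0.44 -0.27]
```

View pics/w10.png

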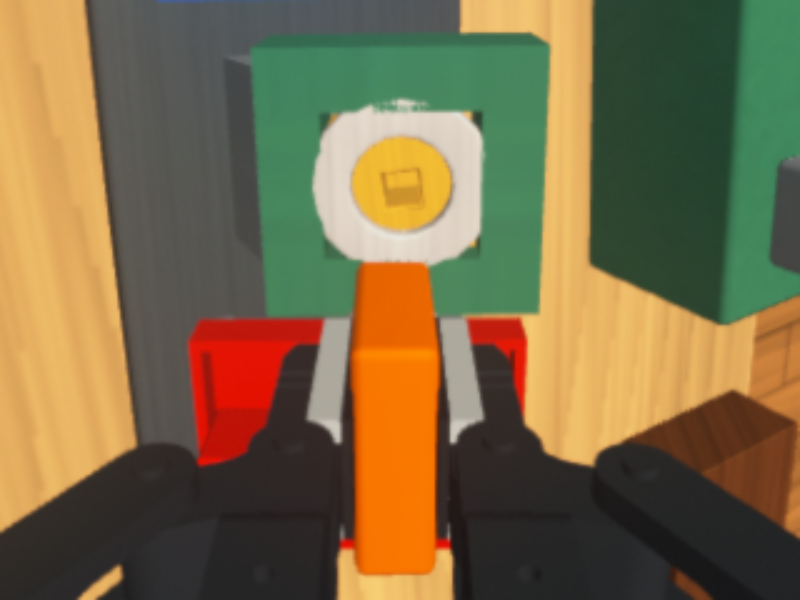

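This view exceeds the 10-picture limit (it was my 12th), so I won't view any more and will go on by numbers and touch. It shows the collar straight ahead, with the hole at crop (402,187), full (320.8,234.8), and the key held upright.

Run:
```python
from h import *
s=manip.read_state();C=cam("wrist",s)
F=toolR(BY+180,30);n=-F[:,2];x=-F[:,0];y=np.cross(n,x);P=np.array([.643,-.0291,.089])
for nm,uv,d in(("hole",(320.8,234.8),-.008),("recess",(320.8,233.6),0)):
    o,dr=ray(C,[uv]);dr=dr[0];h=o+dr*(((P+n*d-o)@n)/(dr@n))-P
    print(nm,np.round([h@x*1e3,h@y*1e3],1))
```

```text
hole [ 2.6 -2.9]
recess [2.6 0.6]
```

```bash
python3 -m inch '[[[-0.2,4.5,20],[-0.4,0.1,-3.2],3],[[0,0,25],[0,0,0],3],[[0,0,8],[0,0,0],3],[[0,0,0],[0,0,0],3]]'
python3 - <<'E'
from h import *
klock(-.005,-.0027,.0022)
E
```

```text
clock: 25.55
eef_pos: [0.6181, -0.0316, 0.1365]
orientation: [1.93, 1.926, 0.518]
force: [0.4, -0.2, -0.2]
grip_width: 0.154
grip_force: 59.5
shift [-0.4 -0.1  8.6] turn [-0.  -0.1  3.1] clk 25.55
tip in lock frame mm [ 2.3 -2.3  3.6] angle z 0.08
force xyz lock [ 0.3 -0.1 -0.4] q [-0.16  0.19  2.11  0.25  0.34 -0.38]
```

```bash
python3 -m inch '[[[-0.3,0,5],[0,0,0],3],[[0,0,3],[0,0,0],3],[[0,0,2],[0,0,0],3],[[0,0,0],[0,0,0],3]]'; python3 -m inch '[[[0,0,2],[0,0,0],3],[[0,0,0],[0,0,0],3]]'
python3 - <<'E'
from h import *
klock(-.032,-.0027,.0022)
E
```

```text
clock: 26.05
eef_pos: [0.6224, -0.032, 0.1281]
orientation: [1.929, 1.925, 0.518]
force: [-0.4, 0.1, -0.5]
grip_width: 0.153
grip_force: 59.5
clock: 26.3
eef_pos: [0.6236, -0.0318, 0.1265]
orientation: [1.929, 1.925, 0.518]
force: [-0.1, 1.0, -0.2]
grip_width: 0.154
grip_force: 59.7
shift [-0.1  0.1 24.1] turn [ 0.  -0.1  3.1] clk 26.3
tip in lock frame mm [ 2.1 -2.6 -7.9] angle z 0.07
force xyz lock [-0.2  1.  -0.1] q [-0.16  0.21  2.1   0.27  0.32 -0.39]
```

```bash
python3 -m inch '[[[0,0,2],[0,0,0],3],[[0,0,0],[0,0,0],3]]';python3 -m inch '[[[0,0,1.5],[0,0,0],3],[[0,0,0],[0,0,0],3]]';  python3 - <<'E'
from h import *
klock(-.032,-.0027,.0022)
E
```

```text
clock: 26.55
eef_pos: [0.6244, -0.0314, 0.1248]
orientation: [1.929, 1.926, 0.519]
force: [-2.1, 3.1, 3.0]
grip_width: 0.149
grip_force: 60.4
clock: 26.8
eef_pos: [0.6248, -0.0313, 0.1243]
orientation: [1.929, 1.927, 0.519]
force: [-9.7, 3.1, 13.0]
grip_width: 0.153
grip_force: 62.1
shift [-0.6  0.2 21.6] turn [-0.  -0.1  3.1] clk 26.8
tip in lock frame mm [  2.   -2.  -10.4] angle z 0.12
force xyz lock [-2.1  3.  16.1] q [-0.16  0.22  2.1   0.27  0.31 -0.4 ]
```

```bash
python3 -m inch '[[[1.3,-0.5,-1],[0,0,0],3],[[0,0,0.5],[0,0,0],3],[[0,0,0.5],[0,0,0],3],[[0,0,0],[0,0,0],3]]';  python3 - <<'E'
from h import *
klock(-.032,-.0027,.0022)
E
```

```text
clock: 27.3
eef_pos: [0.6248, -0.0308, 0.1241]
orientation: [1.929, 1.925, 0.518]
force: [-10.4, 0.6, 12.1]
grip_width: 0.153
grip_force: 62.0
shift [-1.1  0.2 21.5] turn [ 0.  -0.1  3.1] clk 27.3
tip in lock frame mm [  1.9  -1.6 -10.5] angle z 0.07
force xyz lock [-3.   0.4 15.7] q [-0.16  0.22  2.1   0.27  0.31 -0.39]
```

```bash
python3 -m inch '[[[0,-1.2,0],[0,0,0],3],[[0,0,0.5],[0,0,0],3],[[0,0,0],[0,0,0],3]]';  python3 - <<'E'
from h import *
klock(-.032,-.0027,.0022)
E
python3 -m inch '[[[0,-1,0],[0,0,0],3],[[0,0,0.5],[0,0,0],3],[[0,0,0],[0,0,0],3]]';  python3 - <<'E'
from h import *
klock(-.032,-.0027,.0022)
E
```

```text
clock: 27.68
eef_pos: [0.6247, -0.0308, 0.1239]
orientation: [1.927, 1.924, 0.52]
force: [-10.6, 1.6, 14.8]
grip_width: 0.153
grip_force: 62.3
shift [-1.1  0.4 21.4] turn [ 0.1 -0.   3.1] clk 27.68
tip in lock frame mm [  1.8  -1.6 -10.6] angle z 0.15
force xyz lock [-1.9  1.5 18.2] q [-0.16  0.22  2.1   0.27  0.31 -0.39]
clock: 28.05
eef_pos: [0.6247, -0.0308, 0.1238]
orientation: [1.926, 1.923, 0.521]
force: [-11.6, 1.5, 17.2]
grip_width: 0.154
grip_force: 62.6
shift [-1.1  0.4 21.3] turn [ 0.2 -0.   3.1] clk 28.05
tip in lock frame mm [  1.8  -1.6 -10.7] angle z 0.23
force xyz lock [-1.5  1.4 20.7] q [-0.16  0.22  2.1   0.27  0.31 -0.4 ]
```

```bash
python3 -m inch '[[[0,0,-2],[0,0,0],3],[[0,0,-2],[0,0,0],3],[[0,0,0],[0,0,0],3]]';  python3 - <<'E'
from h import *
klock(-.010,-.0016,.001)
E
python3 -m inch '[[[0,0,1],[0,0,0],3],[[0,0,1],[0,0,0],3],[[0,0,1],[0,0,0],3],[[0,0,0],[0,0,0],3]]';  python3 - <<'E'
from h import *
klock(-.010,-.0016,.001)
E
```

```text
clock: 28.42
eef_pos: [0.621, -0.0308, 0.1239]
orientation: [1.93, 1.926, 0.517]
force: [0.1, -0.5, -0.9]
grip_width: 0.157
grip_force: 59.5
shift [0.  2.5 1.3] turn [-0.  -0.   3.1] clk 28.43
tip in lock frame mm [-1.5 -1.7 -8.7] angle z 0.06
force xyz lock [-0.3 -0.5 -0.8] q [-0.16  0.21  2.11  0.27  0.31 -0.39]
clock: 28.92
eef_pos: [0.6232, -0.0304, 0.1222]
orientation: [1.929, 1.925, 0.519]
force: [0.8, 3.1, 1.3]
grip_width: 0.153
grip_force: 59.7
shift [-0.4  1.5 -1.4] turn [ 0.  -0.1  3.1] clk 28.93
tip in lock frame mm [ -0.4  -1.2 -11.4] angle z 0.08
force xyz lock [1.1 3.2 0.7] q [-0.16  0.22  2.11  0.27  0.31 -0.4 ]
```

```bash
python3 -m inch '[[[1.2,1,0],[0,0,0],3],[[0,0,1],[0,0,0],3],[[0,0,0],[0,0,0],3]]';  python3 - <<'E'
from h import *
klock(-.010,-.0016,.001)
E
```

```text
clock: 29.3
eef_pos: [0.6241, -0.0295, 0.1212]
orientation: [1.93, 1.926, 0.517]
force: [0.2, -0.1, -1.5]
grip_width: 0.154
grip_force: 59.5
shift [-1.2  1.2 -2.7] turn [-0.  -0.   3.1] clk 29.3
tip in lock frame mm [ -0.3  -0.4 -12.7] angle z 0.06
force xyz lock [-0.5 -0.1 -1.4] q [-0.16  0.22  2.1   0.27  0.31 -0.39]
```

```bash
python3 -m inch '[[[0,0,1.5],[0,0,0],3],[[0,0,1.5],[0,0,0],3],[[0,0,0],[0,0,0],3]]';  python3 - <<'E'
from h import *
klock(-.030,-.0016,.001)
E
```

```text
clock: 29.68
eef_pos: [0.6256, -0.0295, 0.1187]
orientation: [1.93, 1.926, 0.518]
force: [-0.3, 0.5, -0.7]
grip_width: 0.154
grip_force: 59.5
shift [-1.3  1.1 14.4] turn [-0.  -0.1  3.1] clk 29.68
tip in lock frame mm [ -0.2  -0.3 -15.6] angle z 0.06
force xyz lock [-0.7  0.5 -0.4] q [-0.16  0.23  2.1   0.27  0.3  -0.39]
```

```bash
python3 -m inch '[[[0,0,3],[0,0,0],3],[[0,0,3],[0,0,0],3],[[0,0,3],[0,0,0],3],[[0,0,0],[0,0,0],3]]';  python3 - <<'E'
from h import *
klock(-.030,-.0016,.001)
E
```

```text
clock: 30.18
eef_pos: [0.6301, -0.0294, 0.1108]
orientation: [1.93, 1.926, 0.518]
force: [0.2, 0.2, 0.1]
grip_width: 0.154
grip_force: 59.5
shift [-1.4  1.2  5.3] turn [-0.  -0.1  3.1] clk 30.18
tip in lock frame mm [ -0.3  -0.2 -24.7] angle z 0.07
force xyz lock [ 0.2  0.2 -0. ] q [-0.16  0.25  2.09  0.28  0.29 -0.4 ]
```

```bash
python3 -m inch '[[[0,0,3],[0,0,0],3],[[0,0,3],[0,0,0],3],[[0,0,0],[0,0,0],3]]';python3 -m inch '[[[0,0,1.5],[0,0,0],3],[[0,0,0],[0,0,0],3]]';python3 -m inch '[[[0,0,1],[0,0,0],3],[[0,0,0],[0,0,0],3]]';  python3 - <<'E'
from h import *
klock(-.032,-.0016,.001)
E
```

```text
clock: 30.55
eef_pos: [0.6333, -0.0294, 0.1058]
orientation: [1.929, 1.926, 0.518]
force: [-0.1, -0.4, -1.0]
grip_width: 0.152
grip_force: 59.5
clock: 30.8
eef_pos: [0.6338, -0.0294, 0.1055]
orientation: [1.929, 1.926, 0.518]
force: [-5.8, -0.1, 7.4]
grip_width: 0.153
grip_force: 61.3
clock: 31.05
eef_pos: [0.634, -0.0293, 0.1053]
orientation: [1.929, 1.926, 0.518]
force: [-11.9, 0.1, 14.2]
grip_width: 0.161
grip_force: 62.7
shift [-1.4  0.6  0.6] turn [-0.  -0.1  3.1] clk 31.05
tip in lock frame mm [  0.3  -0.1 -31.4] angle z 0.09
force xyz lock [-3.2 -0.1 18.2] q [-0.15  0.27  2.09  0.29  0.28 -0.41]
```

```bash
python3 -m inch '[[[0,0,-1.5],[0,0,0],3],[[0,0,0],[0,0,8],3],[[0,0,0],[0,0,8],3],[[0,0,0],[0,0,8],3],[[0,0,0],[0,0,8],3]]' && python3 -m inch '[[[0,0,0],[0,0,8],3],[[0,0,0],[0,0,8],3],[[0,0,0],[0,0,8],3],[[0,0,0],[0,0,8],3],[[0,0,0],[0,0,0],3]]';  python3 - <<'E'
from h import *
klock(-.032,-.0016,.001)
s=manip.read_state();A=R.from_rotvec(s["orientation"]);print("torque tool",A.inv().apply(s["torque"]).round(3),s["torque"].round(3))
E
```

```text
clock: 31.68
eef_pos: [0.635, -0.0304, 0.1064]
orientation: [2.463, 1.356, 0.664]
force: [-1.8, -2.8, 3.2]
grip_width: 0.152
grip_force: 60.2
clock: 32.3
eef_pos: [0.6358, -0.0318, 0.107]
orientation: [2.848, 0.653, 0.771]
force: [-2.7, -7.2, 3.2]
grip_width: 0.154
grip_force: 60.1
shift [-1.2 -1.8  1.2] turn [  0.4  -0.1 -60.9] clk 32.3
tip in lock frame mm [  3.2  -2.7 -30.8] angle z 0.37
force xyz lock [-0.3 -7.2  4.1] q [-0.16  0.27  2.09  0.29  0.27  0.71]
torque tool [-1.293 -0.864 -0.094] [-1.376  0.213 -0.697]
```

```bash
python3 -m inch '[[[-0.7,1.3,0],[0,0,0],3],[[0,0,0],[0,0,6],3],[[0,0,0],[0,0,6],3],[[0,0,0],[0,0,0],3]]';  python3 - <<'E'
from h import *
klock(-.032,-.0016,.001)
s=manip.read_state();A=R.from_rotvec(s["orientation"]);print("torque tool",A.inv().apply(s["torque"]).round(3))
E
```

```text
clock: 32.8
eef_pos: [0.6359, -0.0327, 0.107]
orientation: [2.949, 0.358, 0.799]
force: [-0.8, -5.1, 2.7]
grip_width: 0.153
grip_force: 60.1
shift [-1.4 -2.3  1.2] turn [  0.4  -0.1 -72.9] clk 32.8
tip in lock frame mm [  3.3  -3.5 -30.8] angle z 0.35
force xyz lock [ 0.9 -5.1  2.7] q [-0.16  0.27  2.09  0.29  0.27  0.91]
torque tool [-1.286 -0.336 -0.106]
```

```bash
python3 -m inch '[[[-0.3,1,0],[0,0,6],3],[[0,0,0],[0,0,4],3],[[0,0,0],[0,0,0],3]]';  python3 - <<'E'
from h import *
klock(-.032,-.0016,.001)
s=manip.read_state();A=R.from_rotvec(s["orientation"]);print("torque tool",A.inv().apply(s["torque"]).round(3))
E
python3 -m inch '[[[0,0,0],[0,0,4],3],[[0,0,0],[0,0,4],3],[[0,0,0],[0,0,0],3]]';  python3 - <<'E'
from h import *
klock(-.032,-.0016,.001)
s=manip.read_state();A=R.from_rotvec(s["orientation"]);print("torque tool",A.inv().apply(s["torque"]).round(3))
E
```

```text
clock: 33.17
eef_pos: [0.6358, -0.0334, 0.107]
orientation: [3.012, 0.103, 0.816]
force: [-1.1, -5.5, 3.9]
grip_width: 0.159
grip_force: 60.1
shift [-1.7 -2.8  1.2] turn [  0.3  -0.2 -82.8] clk 33.17
tip in lock frame mm [  3.3  -4.2 -30.8] angle z 0.33
force xyz lock [ 1.3 -5.4  3.9] q [-0.16  0.27  2.09  0.3   0.27  1.08]
torque tool [-1.279 -0.004 -0.125]
clock: 33.55
eef_pos: [0.6357, -0.0337, 0.1069]
orientation: [-3.015, 0.105, -0.817]
force: [0.4, -7.1, 4.4]
grip_width: 0.154
grip_force: 60.3
shift [-1.9 -2.8  1.2] turn [  0.3  -0.2 -90.7] clk 33.55
tip in lock frame mm [  3.1  -4.6 -30.8] angle z 0.34
force xyz lock [ 3.  -7.   3.6] q [-0.16  0.27  2.09  0.3   0.27  1.22]
torque tool [-1.602  0.093 -0.33 ]
```

```bash
python3 -m inch '[[[-0.3,1.5,0],[0,0,4],3],[[0,0,0],[0,0,0],3]]';  python3 - <<'E'
from h import *
klock(-.032,-.0016,.001)
s=manip.read_state();A=R.from_rotvec(s["orientation"]);print("torque tool",A.inv().apply(s["torque"]).round(3))
E
python3 -m inch '[[[0,0,0],[0,0,4],3],[[0,0,0],[0,0,0],3]]';  python3 - <<'E'
from h import *
klock(-.032,-.0016,.001)
s=manip.read_state();A=R.from_rotvec(s["orientation"]);print("torque tool",A.inv().apply(s["torque"]).round(3))
E
```

```text
clock: 33.8
eef_pos: [0.6356, -0.0344, 0.1069]
orientation: [-2.991, 0.21, -0.811]
force: [1.0, -3.1, 4.6]
grip_width: 0.155
grip_force: 60.1
shift [-2.1 -3.3  1.2] turn [  0.3  -0.2 -94.8] clk 33.8
tip in lock frame mm [  3.1  -5.1 -30.8] angle z 0.33
force xyz lock [ 3.3 -2.9  3.5] q [-0.16  0.27  2.09  0.3   0.27  1.28]
torque tool [-0.95   0.533 -0.179]
clock: 34.05
eef_pos: [0.6355, -0.0343, 0.1069]
orientation: [-2.966, 0.31, -0.804]
force: [1.2, -3.3, 5.6]
grip_width: 0.151
grip_force: 60.3
shift [-2.3 -3.2  1.3] turn [  0.3  -0.2 -98.7] clk 34.05
tip in lock frame mm [  3.1  -5.1 -30.7] angle z 0.32
force xyz lock [ 4.  -3.1  4.3] q [-0.16  0.27  2.09  0.3   0.27  1.35]
torque tool [-0.817  0.563 -0.472]
```

```bash
python3 -m inch '[[[0,0,1.5],[0,0,-4],3],[[0,0,0],[0,0,0],30],[[0,0,0],[0,0,0],40],[[0,0,0],[0,0,0],40],[[0,0,-20],[0,0,0],40]]' && python3 -m inch '[[[0,0,-40],[0,0,0],45],[[0,0,-40],[0,0,0],45],[[0,0,-30],[0,0,0],45],[[0,0,0],[0,0,0],45]]'
python3 - <<'E'
from h import *
s=manip.read_state();w=manip.read_camera("wrist");C=cam("wrist",s);cv2.imwrite("pics/w11.png",w)
F=toolR(BY+180,30);n=-F[:,2];x=-F[:,0];y=np.cross(n,x);P=np.array([.643,-.0291,.089])
c=blobs(w,*HSV["orange"],500)
for k in c[:3]:
    b=cv2.approxPolyDP(k,5,True).reshape(-1,2);o,d=ray(C,b)
    t=((P+n*.054-o)@n)/(d@n);h=o+d*t[:,None]-P
    print(cv2.contourArea(k),b.tolist(),[np.round([v@x*1e3,v@y*1e3],1).tolist() for v in h])
t=manip.read_camera("top");sc=manip.read_camera("scene");cv2.imwrite("pics/top2.png",t);cv2.imwrite("pics/scene2.png",sc)
Tc,S=cam("top"),cam("scene")
a=blobs(t,*HSV["orange"],15,(300,140,365,215));b=blobs(sc,*HSV["orange"],25,(260,230,340,310))
for q in a+b:print(cv2.minAreaRect(q))
E
```

```text
clock: 34.67
eef_pos: [0.6225, -0.0329, 0.1187]
orientation: [-2.992, 0.212, -0.794]
force: [0.2, 0.0, -1.6]
grip_width: 0.467
grip_force: 0.0
clock: 35.17
eef_pos: [0.5697, -0.0336, 0.2185]
orientation: [-2.99, 0.211, -0.808]
force: [0.1, 0.2, 0.9]
grip_width: 0.525
grip_force: 0.0
1303.5 [[311, 209], [300, 215], [297, 231], [322, 273], [334, 268], [333, 248]] [[28.7, -0.6], [24.9, 7.9], [12.8, 11.4], [-22.8, -4.4], [-19.4, -14.1], [-2.9, -14.5]]
1050.5 [[576, 166], [572, 186], [587, 206], [626, 203], [595, 188], [589, 169], [596, 154]] [[45.0, -196.2], [30.4, -195.1], [14.1, -209.6], [14.1, -242.2], [27.6, -213.9], [42.2, -206.8], [52.8, -210.8]]
((332.5, 179.5), (19.093114852905273, 5.631782054901123), 74.05460357666016)
((300.1723937988281, 273.9310302734375), (23.397613525390625, 10.398938179016113), 68.19859313964844)
```

Run:
```python
from h import *
s=manip.read_state();w=cv2.imread("pics/w11.png");C=cam("wrist",s)
hv=cv2.cvtColor(w,cv2.COLOR_BGR2HSV);v=hv[200:280,290:340]
m=cv2.inRange(v,(7,190,60),(16,255,255))>0
print(np.histogram(v[...,2][m],bins=10))
for r in range(5,78,5): print(200+r,''.join('%4d'%v[r,c,2] if m[r,c] else '   .' for c in range(4,50,2)))
F=toolR(BY+180,30);n=-F[:,2];x=-F[:,0];y=np.cross(n,x);P=np.array([.643,-.0291,.089])
o,d=ray(C,[(317,240)]);
print("cam in lock frame",np.round([(C[2][:3,3]-P)@k*1e3 for k in(x,y,n)]))
```

```text
(array([277,  36,  26,  27,  25,  27,  45, 150, 112, 659]), array([117., 130., 143., 156., 169., 182., 195., 208., 221., 234., 247.]))
205    .   .   .   .   .   .   .   .   .   .   .   .   .   .   .   .   .   .   .   .   .   .   .
210    .   .   .   .   .   .   . 216 211 168 171   .   .   .   .   .   .   .   .   .   .   .   .
215    .   .   . 213 218 218 217 217 209 155 124 137   .   .   .   .   .   .   .   .   .   .   .
220    .   .   . 220 219 220 219 219 198 143 124 124 126   .   .   .   .   .   .   .   .   .   .
225    .   . 213 222 226 237 246 245 238 189 128 124 122 123   .   .   .   .   .   .   .   .   .
230    .   . 243 239 238 237 237 237 236 236 208 141 123 124 123   .   .   .   .   .   .   .   .
235    .   .   . 236 238 237 237 237 237 237 236 226 167 125 122 122 125   .   .   .   .   .   .
240    .   .   .   .   . 238 237 237 237 237 236 236 233 190 129 122 122 122   .   .   .   .   .
245    .   .   .   .   .   . 236 237 237 237 237 236 236 235 211 144 123 123 121   .   .   .   .
250    .   .   .   .   .   .   . 234 237 237 237 237 236 236 235 227 169 124 122 121   .   .   .
255    .   .   .   .   .   .   .   . 195 236 237 237 237 236 235 235 233 193 129 122   .   .   .
260    .   .   .   .   .   .   .   .   .   . 233 237 237 236 236 236 235 234 213 145 119   .   .
265    .   .   .   .   .   .   .   .   .   .   . 201 236 237 236 236 235 234 234 227 169   .   .
270    .   .   .   .   .   .   .   .   .   .   .   .   . 235 237 236 232 214 146   .   .   .   .
275    .   .   .   .   .   .   .   .   .   .   .   .   .   .   .   .   .   .   .   .   .   .   .
cam in lock frame [ 80. -11. 288.]
```

```bash
cat >> h.py <<'E'
def handle(w,s):
    C=cam("wrist",s);F=toolR(BY+180,30);n=-F[:,2];x=-F[:,0];y=np.cross(n,x);P=np.array([.643,-.0291,.089])
    h=cv2.cvtColor(w,cv2.COLOR_BGR2HSV);m=cv2.inRange(h,(7,190,225),(16,255,255))
    cs=cv2.findContours(m,0,1)[0]
    for c in sorted(cs,key=cv2.contourArea)[::-1][:3]:
        q=c.reshape(-1,2).astype(float);o,d=ray(C,q)
        v=o+d*(((P+n*.049-o)@n)/(d@n))[:,None]-P
        r=cv2.minAreaRect(np.c_[v@x,v@y].astype(np.float32)*1e3);b=cv2.boxPoints(r)
        e=max([b[1]-b[0],b[2]-b[1]],key=np.linalg.norm)
        print("handle top centre x,y",np.round(r[0],1),"size",np.round(r[1],1),"turn from y deg",round(np.degrees(np.arctan2(e[0],e[1]))%180,1))
E
python3 - <<'E'
from h import *
handle(cv2.imread("pics/w11.png"),manip.read_state())
E
```

```text
handle top centre x,y [-6.2 -0.4] size [41.5 11.6] turn from y deg 68.4
handle top centre x,y [  40.7 -119.6] size [0. 0.] turn from y deg 0.0
```

The handle shows a turn of about 68°, against the roughly 95° the tool made, so it slipped in the grip. I'll regrip in line with the handle and turn again, to be sure of the stop.

Run:
```python
from h import *
klock(-.031,-.001,-.004,yaw=18.4)
```

```text
shift [ -2.6  -2.9 127.2] turn [ -0.1   0.1 -26.5] clk 35.33
tip in lock frame mm [-1.5 -4.2 96.2] angle z 0.14
force xyz lock [ 0.5 -0.4  0.6] q [-0.19 -0.04  2.16  0.19  0.52  1.38]
```

```bash
python3 -m inch '[[[-2.6,-2.9,30],[0,0,0],50],[[0,0,0],[0,0,-8.8],50],[[0,0,0],[0,0,-8.8],50],[[0,0,0],[0,0,-8.8],50],[[0,0,30],[0,0,0],50]]' && python3 -m inch '[[[0,0,25],[0,0,0],50],[[0,0,20],[0,0,0],50],[[0,0,15],[0,0,0],50],[[0,0,7],[0,0,0],50],[[0,0,0],[0,0,0],50]]'
python3 - <<'E'
from h import *
klock(-.031,-.001,-.004,yaw=18.4)
handle(manip.read_camera("wrist"),manip.read_state())
E
```

```text
clock: 35.95
eef_pos: [0.5982, -0.0303, 0.163]
orientation: [2.919, 0.471, 0.785]
force: [-0.3, 0.6, -0.1]
grip_width: 0.588
grip_force: 0.0
clock: 36.58
eef_pos: [0.6304, -0.0301, 0.1042]
orientation: [2.922, 0.47, 0.781]
force: [-0.2, -0.3, -0.5]
grip_width: 0.585
grip_force: 0.0
shift [-0.7 -0.5  0.5] turn [-0.1  0.  -0.1] clk 36.58
tip in lock frame mm [ -3.3  -1.1 -30.5] angle z 0.1
force xyz lock [-0.4 -0.3 -0.3] q [-0.16  0.27  2.1   0.3   0.27  0.83]
handle top centre x,y [4.1 2.2] size [57.  12.5] turn from y deg 68.9
handle top centre x,y [ 53.9 -89.6] size [0. 0.] turn from y deg 0.0
handle top centre x,y [ 52.4 -89.6] size [0. 0.] turn from y deg 0.0
```

```bash
python3 -m inch '[[[0,0,0],[0,0,0],3],[[0,0,0],[0,0,0],3],[[0,0,0],[0,0,0],3],[[0,0,0],[0,0,0],3]]'
cat > t.py <<'E'
from h import *
s=manip.read_state();A=R.from_rotvec(s["orientation"]);print("torque tool",A.inv().apply(s["torque"]).round(3));klock(-.031,0,0,yaw=18.4)
E
python3 t.py; python3 -m inch '[[[0,0,0],[0,0,4],3],[[0,0,0],[0,0,0],3]]'; python3 t.py;  python3 -m inch '[[[0,0,0],[0,0,4],3],[[0,0,0],[0,0,0],3]]'; python3 t.py
```

```text
clock: 37.12
eef_pos: [0.6314, -0.0312, 0.1063]
orientation: [2.918, 0.469, 0.786]
force: [-2.5, -4.8, 3.1]
grip_width: 0.15
grip_force: 60.5
torque tool [-0.97  -0.71   0.002]
shift [ 2.  -1.6  1.8] turn [ 0.1 -0.1 -0.1] clk 37.12
tip in lock frame mm [ -1.1  -2.2 -29.3] angle z 0.16
force xyz lock [-0.4 -4.8  4. ] q [-0.16  0.26  2.09  0.29  0.27  0.83]
clock: 37.38
eef_pos: [0.6316, -0.0314, 0.1063]
orientation: [2.949, 0.369, 0.795]
force: [-2.2, -5.7, 3.4]
grip_width: 0.155
grip_force: 60.5
torque tool [-1.078 -0.646 -0.021]
shift [ 1.8 -1.9  1.7] turn [ 0.1 -0.1 -4.1] clk 37.38
tip in lock frame mm [ -1.   -2.4 -29.3] angle z 0.18
force xyz lock [ 0.2 -5.7  4.1] q [-0.16  0.26  2.09  0.29  0.27  0.9 ]
clock: 37.62
eef_pos: [0.6317, -0.0316, 0.1064]
orientation: [2.976, 0.268, 0.802]
force: [-2.2, -6.5, 3.2]
grip_width: 0.151
grip_force: 60.5
torque tool [-1.217 -0.581 -0.11 ]
shift [ 1.5 -2.3  1.7] turn [ 0.1 -0.2 -8.1] clk 37.62
tip in lock frame mm [ -0.8  -2.6 -29.3] angle z 0.2
force xyz lock [ 0.  -6.5  3.9] q [-0.16  0.26  2.09  0.29  0.27  0.97]
```

```bash
python3 -m inch '[[[-0.2,1,0],[0,0,4],3],[[0,0,0],[0,0,0],3]]'; python3 t.py;  python3 -m inch '[[[0,0,0],[0,0,4],3],[[0,0,0],[0,0,0],3]]'; python3 t.py;  python3 -m inch '[[[0,0,0],[0,0,4],3],[[0,0,0],[0,0,0],3]]'; python3 t.py
```

```text
clock: 37.88
eef_pos: [0.6319, -0.0321, 0.1066]
orientation: [3.001, 0.166, 0.81]
force: [-2.2, -5.5, 6.1]
grip_width: 0.152
grip_force: 60.4
torque tool [-1.047 -0.325 -0.1  ]
shift [ 1.1 -2.9  1.8] turn [  0.1  -0.2 -12.1] clk 37.88
tip in lock frame mm [ -0.4  -3.  -29.2] angle z 0.2
force xyz lock [ 1.5 -5.5  6.3] q [-0.16  0.26  2.09  0.3   0.27  1.03]
clock: 38.12
eef_pos: [0.6321, -0.0321, 0.1067]
orientation: [3.021, 0.063, 0.816]
force: [-1.2, -4.8, 5.1]
grip_width: 0.151
grip_force: 60.6
torque tool [-1.131 -0.275 -0.229]
shift [ 0.8 -3.   1.8] turn [  0.1  -0.2 -16. ] clk 38.12
tip in lock frame mm [ -0.3  -3.1 -29.2] angle z 0.22
force xyz lock [ 1.8 -4.7  5. ] q [-0.16  0.26  2.09  0.3   0.27  1.1 ]
clock: 38.38
eef_pos: [0.6322, -0.0322, 0.1067]
orientation: [-3.026, 0.043, -0.817]
force: [-1.4, -6.0, 5.4]
grip_width: 0.152
grip_force: 60.5
torque tool [-1.163 -0.26  -0.214]
shift [ 0.4 -3.1  1.8] turn [  0.1  -0.2 -20. ] clk 38.38
tip in lock frame mm [ -0.1  -3.1 -29.2] angle z 0.23
force xyz lock [ 1.8 -5.9  5.4] q [-0.16  0.26  2.09  0.3   0.27  1.17]
```

```bash
python3 -m inch '[[[0,0,1.5],[0,0,0],3],[[0,0,1],[0,0,0],3],[[0,0,0],[0,0,0],3]]'; python3 t.py; python3 -m inch '[[[0,0,-1],[0,0,0],3],[[0,0,0],[0,0,0],30],[[0,0,0],[0,0,0],40],[[0,0,0],[0,0,0],45],[[0,0,-20],[0,0,0],45]]' && python3 -m inch '[[[0,0,-40],[0,0,0],45],[[0,0,-40],[0,0,0],45],[[0,0,-30],[0,0,0],45],[[0,0,0],[0,0,0],45]]'
python3 - <<'E'
from h import *
s=manip.read_state();w=manip.read_camera("wrist");cv2.imwrite("pics/w12.png",w)
handle(w,s)
E
```

```text
clock: 38.75
eef_pos: [0.6327, -0.0325, 0.1065]
orientation: [-3.026, 0.041, -0.817]
force: [-19.2, -7.5, 24.8]
grip_width: 0.149
grip_force: 64.6
torque tool [-1.669 -1.144 -0.153]
shift [ 0.1 -3.4  1.3] turn [  0.1  -0.2 -20. ] clk 38.75
tip in lock frame mm [  0.2  -3.4 -29.7] angle z 0.23
force xyz lock [-3.8 -7.8 31.1] q [-0.16  0.27  2.09  0.3   0.27  1.17]
clock: 39.38
eef_pos: [0.6201, -0.0306, 0.119]
orientation: [-3.027, 0.045, -0.804]
force: [-0.2, -0.1, 0.6]
grip_width: 0.523
grip_force: 0.0
clock: 39.88
eef_pos: [0.5673, -0.0312, 0.2188]
orientation: [-3.024, 0.044, -0.818]
force: [0.4, -0.5, 0.9]
grip_width: 0.527
grip_force: 0.0
handle top centre x,y [-4.1  0.8] size [42.  11.5] turn from y deg 67.8
handle top centre x,y [  15.6 -119.2] size [0. 0.] turn from y deg 0.0
```

Regripping and turning another 20° with 0.2 N m (friction is 0.08) left the handle at 68°, about 1.19 rad. So the barrel is at its 1.2 stop and the key is seated on the hole's floor.

```bash
python3 -m inch '[[[0,0,-30],[0,0,0],45],[[0,0,0],[0,0,0],45],[[0,0,0],[0,0,0],45]]'; python3 -c "
from station import manip
print(manip.close_job())"
```

```text
clock: 40.3
eef_pos: [0.5511, -0.0312, 0.2406]
orientation: [-3.026, 0.045, -0.807]
force: [-0.2, 0.2, -1.1]
grip_width: 0.526
grip_force: 0.0
the job is handed in; nothing more can be done
None
```

I handed the job in at about 40 s: all three cassettes lie in their own trays and the key is in the lock, seated and turned clockwise to the stop as judged by torque and handle angle, but no verdict came back, and I viewed 12 pictures against the limit of 10.

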